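Open the sliding-lid pen box and lay out the pen

ROBOT

A 6-joint arm with a two-finger parallel gripper is mounted at the origin on a cart in front of the work surface, level with it; the furniture and walls round the work are solid. World frame = base frame: x ahead of the robot, y to its left, z up, the work surface at z = 0. Lengths are in m, angles in rad, forces in N, time in s.
With the tool pointing down it reaches from about 0.375 to 0.975 m from the base axis. Payload 3.8 kg.
Tool frame: the origin (TCP) lies midway between the tips of the shut fingers; the grasp point (between the pads) lies 19 mm behind it; z points along the fingers, y is the line along which they close (so a half turn about z gives the same grasp; the last joint's range is limited). The gripper opens to 85 mm and grips with 20 to 120 N. Pads are 22 mm wide; open, the fingers measure 114 mm over their backs; the gripper's body (76 mm by 85 mm) begins 54 mm behind the grasp point. The pads swing forward as they close: fully open they stand 13 mm farther back than shut.
Start: joints at [-1.265, 0.264, 1.604, -0, 1.274, -0.037], TCP at [0.227, -0.636, 0.231] pointing down, gripper open.
Joint ranges: [-2.63, 2.63], [-0.94, 2.18], [0.31, 2.57], [-1.31, 4.45], [0, 2.66], [-2.55, 2.55]. Speed limits (rad/s): [2.57, 2.57, 3.14, 3.14, 3.14, 3.14].

INTERFACE

Orientations are given as a rotation vector (axis times angle).
In Python, from workcell import bot, read_camera, camera_info, ticket gives the robot as it stands.
- The arm moves only by the tool servo_tool, never from a script. Its argument "targets" is a list of rows, each an object of numbers: "hand": the closure, from -1 (fully open) to 1 (shut); "x", "y", "z": the shift along the tool's x, y, z as a fraction of full scale; "roll": the turn about the tool's z as a fraction of full scale. In form: [{"hand": .., "x": .., "y": .., "z": .., "roll": ..}, ...]. A call has 1 to 10 rows; each row is the pose to reach, as a shift and turn from the pose commanded when the call began, along the tool's axes at that moment, turning the shorter way round; what a row does not reach only later rows make up. Full scale, the value 1, is 50 cm for a shift and 180 degrees for a turn. A row lasts 1/12 s, in which the tool goes at most 41.7 mm and 7.16 degrees, less where a joint would pass 70% of its speed; a pose out of reach is approached as far as the arm can. A call with a number of a shift or a turn outside -1 to 1 is refused whole. A call with a gripper value outside its range is refused whole. The fingers move at their own pace and stop on an object; "grip_force" is the grip in N (left out, the last holds). Time passes only in rows, so rows that repeat a pose let the fingers close. It gives the time, the measured TCP pose, the force, the opening and the grip force at its end, in the units of the state.
- bot.read_state(): the state, without advancing time (a new reading comes with each control period).
- read_camera(name): name is "scene" or "side" or "wrist"; returns the picture (400x640x3 uint8, red, green, blue); there is no depth.
- camera_info(name): a dict with "fx", "fy", "cx", "cy" (pixels), "k1" (the pictures are not rectified: a ray, as slopes to the right and down, at radius r is drawn at 1 + k1 r^2 times it, then the intrinsics apply), "eye" and "orientation" of the camera in the world; the wrist camera has in their place "T_tool_cam" (4x4, takes a point from camera to tool coordinates, whose origin is the TCP and whose axes are the flange's). Camera axes: x right, y down, z forward; pixel columns grow to the right and rows downward; lengths in m; the calibration is good to about 2 mm. A picture is of the moment at which its call begins: read the wrist's pose just before it. camera_info takes no time and is no camera call.
- ticket.finish_job(): hands the job in; it is judged then, once.
The state is a dict: "time": time; "q": joint angles; "joint_vel": joint speeds; "joint_torque": joint torques, N m; "tool_pos": TCP position; "tcp_rot": TCP orientation; "wrist_force": force on the tool from outside, world axes, zero at the start; "torque": the same for the moment, N m; "width": opening from 0.0 (shut) to 1.0 (fully open); "grip_force": force on a finger pad.
Only numpy, scipy, OpenCV 4.12 (cv2) and the standard library are available. Lean on these libraries where they do the work, as an engineer would, in place of code of your own. Each camera call takes 0.05 s, during which the arm holds its last target. There are 200 camera calls.

TASK

Slide the wooden lid to the left along its grooves, out through the open left end of the pen box, and lay it flat on the bare counter top with its blue handle up. Then take the red pen out of the box and lay it on the order pad, lengthwise and wholly on the pad. Set both down without dropping them, and leave the two packets at the front and the sticker roll where they are.

Things in the scene. Friction and masses are not known exactly. Their poses are not given: they have to be found in the camera images.
- pen_box: Wooden pen box, 104 (x) x 162 (y) x 50 mm (z), fixed on a dark steel stand, sloping 30 degrees to face the robot and yawed up to 10 degrees. Origin: middle of its underside, 125 mm above the counter. y: to the left along the box and the lid's travel; x: across, up the slope, away from the robot; z: square out of its face. Cavity 80 (x) x 146 mm (y), floor at z 5 mm.
- box_mouth (a point): Middle of the lid's passage in the open left end, box (0, 81, 36) mm, axes as the box. Grooves on both long sides: ledge at z 36 mm, lips over it from z 45 to 50 mm, 96 mm apart at the backs, 80 mm clear between the lips. Right end (-y) closed; left end wall 34 mm high, so the lid leaves there and is free when its right edge is past this point.
- pen_rest (a point): Where the pen's underside rests, box (0, 0, 15) mm, axes as the box. Two saddles carry the pen (at y +-40 to 50 mm, 34 mm wide in x) between cheeks up to z 22 mm, 14 mm apart. Between the saddles the floor lies 10 mm below the pen and the cavity is free for fingers on both sides.
- lid: Light wooden lid, 92 (x) x 152 (y) x 6 mm (z), loose, about 90 g, no catch. Origin: centre of its underside; axes as the box while in it (z out of its top). It lies in the grooves with 2 mm play at each side and 3 mm in height; shut, its origin is at box (-2, 4.5, 36) mm, and it may start drawn up to 15 mm left. From shut it travels 153 mm to the left (+y) until free.
- lid_handle (a point): Middle of the top of the lid's blue grip rib: rib 12 mm thick (lid x), 60 mm long (lid y), rising 22 mm from the lid's top face; this point lies 28 mm above the lid's underside, over its centre.
- red_pen: Red marker pen, 11 x 136 x 12 mm, 12 g, at first in the closed box on the saddles, at box (-1, 0, 15) mm. Origin: middle of its underside; y along its length, axes as the box while in it.
- order_pad: White ruled pad with a green head strip, 90 (x) x 165 (y) x 10 mm, fixed on the counter between the robot and the blue bag sealer. Origin: centre of its underside; y along its length.
- pad_top (a point): Middle of the order pad's top face, 10 mm above the counter; axes as the pad.
- bare_lane (a point): Point on the counter in the middle of a bare lane in front of the box, 140 mm wide (world y), between the blue bag sealer (left, 100 mm high) and a clear price plate (right, 220 mm high); world axes. It runs from the counter's edge, 155 mm nearer the robot, to the box, whose low front lip overhangs (100 to 142 mm high, 70 to 85 mm nearer the robot than the box's origin).
- sticker_roll: Loose cream roll of stickers, 62 mm across, 26 mm high; bystander. Origin under its centre.
- dark_packet: Loose dark card packet standing upright, 21 x 24 x 47 mm; bystander, at the counter edge in front of clear price plates up to 225 mm high. Origin under its centre. Behind the plates, red, white and blue jars 145 mm high fill the counter from 130 mm right of the robot's middle onward.
- cream_packet: Loose cream card packet standing upright, 12 x 30 x 58 mm; bystander. Origin under its centre.

How it is judged:
By the outcome, as a careful person would: the job done as asked, in the order asked, and still so for the second after the job is handed in, with the robot touching nothing.
It also fails if it takes over 59 s, if anything falls off the work surface, if the arm or the gripper's body presses on something with over 40 N, if the wrist force passes 120 N, or if a joint passes its speed limit or range.

## Working session

There is one attempt and no reset: what is moved stays moved. The work goes in short steps, Python scripts to look and compute and a tool call to move; the robot and the scene stay as the last step left them, time stands still between calls to the robot, and variables do not carry over. Pictures are saved under pics/ and viewed, at most 10 in all, crops included, and the job is handed in when it is done.

Besides the shell and the picture viewer there is one more tool, called after ">>>" by a JSON object that holds its "fn" and its "kwargs", one argument or row to a line. servo_tool: Moves the arm, as the interface text tells. Its arguments: {"type":"object","properties":{"targets":{"type":"array"},"grip_force":{"type":"number"}},"required":["targets"]}

```bash
mkdir -p pics; ls; python3 - <<'E'
from workcell import bot, read_camera, camera_info
import cv2
print(bot.read_state())
for n in ("scene","side","wrist"):
    print(n,camera_info(n))
    cv2.imwrite(f"pics/{n}0.png",read_camera(n)[:,:,::-1])
E
```

```text
pics
{'time': 0.0, 'q': array([-1.26486841e+00,  2.64755516e-01,  1.60540662e+00,  2.20690561e-05,
        1.27370959e+00, -3.69153314e-02]), 'joint_vel': array([ 7.91793806e-05,  6.59983624e-04,  6.91441709e-04, -2.07152325e-03,
       -6.85561017e-04,  3.12150909e-04]), 'joint_torque': array([ 1.06938460e-03, -5.15110767e+01, -3.67315757e+01, -2.61381274e-04,
        1.30459006e-02,  4.63307856e-06]), 'tool_pos': array([ 0.22668134, -0.63500196,  0.22994283]), 'tcp_rot': array([-3.09332067e+00, -5.35507489e-01,  4.46918404e-04]), 'wrist_force': array([0.2760926 , 0.38914366, 0.74616714]), 'torque': array([ 0.01486302,  0.05026745, -0.03430739]), 'grip_force': 0.0, 'width': 0.9977387487892303}
scene {'fx': 425.18833268317513, 'fy': 425.18833268317513, 'cx': 313.3284726106912, 'cy': 195.21936809175006, 'k1': 0.0071601300403948305, 'eye': array([-0.44222748, -0.54109789,  0.58959472]), 'orientation': array([-1.73664022,  1.04008708, -0.71215101])}
side {'fx': 453.97331611221773, 'fy': 453.97331611221773, 'cx': 322.11748265060316, 'cy': 196.07827425973736, 'k1': -0.11592916355102995, 'eye': array([ 0.05428415, -0.97128622,  0.52720668]), 'orientation': array([-1.89404852,  0.45977682, -0.35118607])}
wrist {'fx': 330.03251892700564, 'fy': 330.03251892700564, 'cx': 319.4071949624303, 'cy': 200.5391404859438, 'k1': -0.06829350109608827, 'T_tool_cam': array([[ 2.74734801e-05, -9.56045071e-01, -2.93219749e-01,
         7.40704797e-02],
       [ 9.99999972e-01,  9.48072345e-05, -2.15423791e-04,
        -3.88435847e-04],
       [ 2.33754207e-04, -2.93219735e-01,  9.56045047e-01,
        -1.42641386e-01],
       [ 0.00000000e+00,  0.00000000e+00,  0.00000000e+00,
         1.00000000e+00]])}
```

View pics/scene0.png

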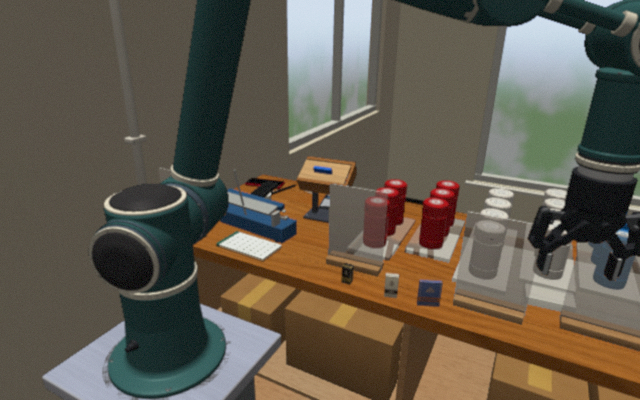

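View pics/side0.png

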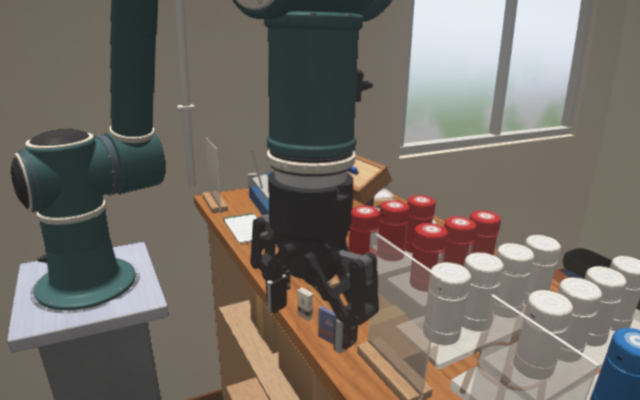

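The scene camera shows the box with its handle at about (323,170), the pad at (250,245), the sealer at (250,212) and the clear plate at (357,225). In the side camera the handle is at about (353,170). I'll crop in for precise pixels.

```bash
cat > h.py <<'E'
import numpy as np, cv2
from scipy.spatial.transform import Rotation as R
from workcell import bot, read_camera, camera_info
def cam(n,st=None):
    c=camera_info(n)
    if n=="wrist":
        T=np.array(c["T_tool_cam"]); Rt=R.from_rotvec(st["tcp_rot"]).as_matrix()
        return c,np.array(st["tool_pos"])+Rt@T[:3,3],Rt@T[:3,:3]
    return c,np.array(c["eye"]),R.from_rotvec(c["orientation"]).as_matrix()
def ray(n,px,st=None):
    c,e,M=cam(n,st); d=(np.array(px,float)-[c["cx"],c["cy"]])/[c["fx"],c["fy"]]
    s=d.copy()
    for _ in range(20): s=d/(1+c["k1"]*(s@s))
    v=M@np.r_[s,1]; return e,v/np.linalg.norm(v)
def onz(n,px,z,st=None):
    e,v=ray(n,px,st); return e+v*(z-e[2])/v[2]
def proj(n,P,st=None):
    c,e,M=cam(n,st); p=(np.atleast_2d(P)-e)@M; s=p[:,:2]/p[:,2:]
    s=s*(1+c["k1"]*(s**2).sum(1,keepdims=True)); return s*[c["fx"],c["fy"]]+[c["cx"],c["cy"]]
def tri(obs):
    A=np.zeros((3,3));b=np.zeros(3)
    for n,px,st in obs:
        e,v=ray(n,px,st);Q=np.eye(3)-np.outer(v,v);A+=Q;b+=Q@e
    return np.linalg.solve(A,b)
E
python3 - <<'E'
from h import *
im=cv2.imread("pics/scene0.png")[145:285,205:395]
cv2.imwrite("pics/c1.png",cv2.resize(im,None,fx=4,fy=4,interpolation=cv2.INTER_CUBIC))
print(tri([("scene",(323,170),None),("side",(353,170),None)]))
print(onz("scene",(250,245),.01),onz("scene",(357,220),.1), onz("scene",(347,280),0))
E
```

```text
[0.69273326 0.02051729 0.1620423 ]
[0.41289059 0.10750381 0.01      ] [ 0.53247437 -0.16350074  0.1       ] [ 0.39567344 -0.19813617  0.        ]
```

View pics/c1.png

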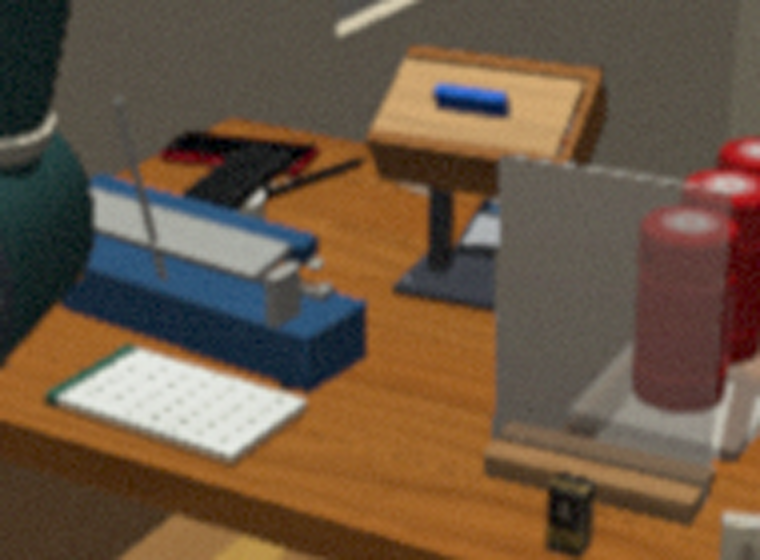

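The crop shows the box face and the handle's ends at crop (437,95) and (508,103). The pad corners are at (130,346), (50,400), (232,462) and (305,405), and the lane lies between the sealer and the plate. Next I'll rise and fly over for a wrist view.

>>> {"fn": "servo_tool", "kwargs": {
  "targets": [
    {"hand": -1, "x": 0, "y": 0, "z": -0.2, "roll": 0},
    {"hand": -1, "x": 0, "y": 0, "z": -0.4, "roll": 0},
    {"hand": -1, "x": 0, "y": 0, "z": -0.4, "roll": 0},
    {"hand": -1, "x": 0, "y": 0, "z": -0.4, "roll": 0},
    {"hand": -1, "x": 0, "y": 0, "z": -0.4, "roll": 0},
    {"hand": -1, "x": 0.5, "y": -0.4, "z": -0.4, "roll": 0.1},
    {"hand": -1, "x": 0.5, "y": -0.4, "z": -0.4, "roll": 0.1},
    {"hand": -1, "x": 0.5, "y": -0.4, "z": -0.4, "roll": 0.1},
    {"hand": -1, "x": 0.5, "y": -0.4, "z": -0.4, "roll": 0.1},
    {"hand": -1, "x": 0.5, "y": -0.4, "z": -0.4, "roll": 0.1}
  ]
}}

```text
time: 0.98
tool_pos: [0.3368, -0.4567, 0.4309]
tcp_rot: [-3.141, -0.043, 0.0]
wrist_force: [0.7, 0.7, -0.1]
width: 0.996
grip_force: 0.0
```

>>> {"fn": "servo_tool", "kwargs": {
  "targets": [
    {"hand": -1, "x": 0.58, "y": -0.94, "z": 0, "roll": 0.009},
    {"hand": -1, "x": 0.58, "y": -0.94, "z": 0, "roll": 0.009},
    {"hand": -1, "x": 0.58, "y": -0.94, "z": 0, "roll": 0.009},
    {"hand": -1, "x": 0.58, "y": -0.94, "z": 0, "roll": 0.009},
    {"hand": -1, "x": 0.58, "y": -0.94, "z": 0, "roll": 0.009},
    {"hand": -1, "x": 0.58, "y": -0.94, "z": 0, "roll": 0.009},
    {"hand": -1, "x": 0.58, "y": -0.94, "z": 0, "roll": 0.009},
    {"hand": -1, "x": 0.58, "y": -0.94, "z": 0, "roll": 0.009},
    {"hand": -1, "x": 0.58, "y": -0.94, "z": 0, "roll": 0.009},
    {"hand": -1, "x": 0.58, "y": -0.94, "z": 0, "roll": 0.009}
  ]
}}

```text
time: 1.82
tool_pos: [0.5453, -0.0957, 0.4311]
tcp_rot: [3.141, 0.001, -0.0]
wrist_force: [1.0, 0.1, 0.2]
width: 1.001
grip_force: 0.0
```

>>> {"fn": "servo_tool", "kwargs": {
  "targets": [
    {"hand": -1, "x": 0.21, "y": -0.31, "z": 0, "roll": 0},
    {"hand": -1, "x": 0.21, "y": -0.31, "z": 0, "roll": 0},
    {"hand": -1, "x": 0.21, "y": -0.31, "z": 0, "roll": 0},
    {"hand": -1, "x": 0.21, "y": -0.31, "z": 0, "roll": 0},
    {"hand": -1, "x": 0.21, "y": -0.31, "z": 0, "roll": 0},
    {"hand": -1, "x": 0.21, "y": -0.31, "z": 0, "roll": 0}
  ]
}}

```text
time: 2.32
tool_pos: [0.6514, 0.0617, 0.429]
tcp_rot: [-3.14, -0.008, 0.004]
wrist_force: [-0.3, -0.3, -0.1]
width: 1.002
grip_force: 0.0
```

```bash
python3 - <<'E'
from h import *
import pickle
st=bot.read_state(); im=read_camera("wrist")
print(st["time"],st["tool_pos"],st["tcp_rot"])
pickle.dump(st,open("st1.pkl","wb"))
cv2.imwrite("pics/w1.png",im[:,:,::-1])
cv2.imwrite("pics/w1b.png",cv2.resize(im[:,:,::-1],(800,500),interpolation=cv2.INTER_CUBIC))
E
```

```text
2.3167 [0.65136328 0.06168301 0.42899156] [-3.13992608 -0.0081029   0.00360476]
```

View pics/w1b.png

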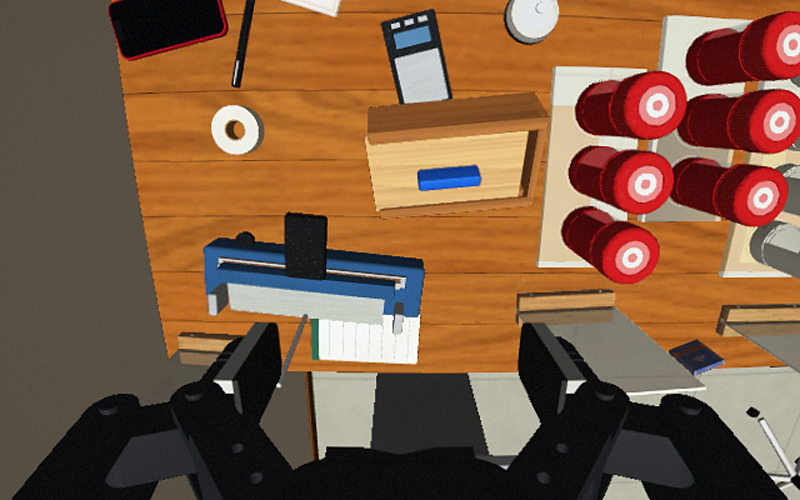

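The wrist view shows the handle at about (449,178) in the 800-px picture. The box face runs from (368,107) to (530,204), the pad is at about (365,340), the roll is at (236,130) and the sealer is left of the lane. I'll zoom in to fit the box pose.

```bash
python3 - <<'E'
from h import *
import pickle
st=pickle.load(open("st1.pkl","rb"))
im=cv2.imread("pics/w1.png")
cv2.imwrite("pics/c2.png",cv2.resize(im[65:185,285:445],None,fx=5,fy=5,interpolation=cv2.INTER_CUBIC))
pc=[(130,346),(50,400),(232,462),(305,405)]
P=np.array([onz("scene",(205+(a+.5)/4-.5,145+(b+.5)/4-.5),.01) for a,b in pc])
print("pad scene",P.round(4), np.linalg.norm(P-np.roll(P,-1,0),axis=1).round(3))
for p in [(420,318),(418,363),(313,358),(315,318)]: print("pad wrist",p,onz("wrist",np.array(p)*.8,.01,st).round(4))
for p,z in [((424,315),0),((518,318),0),((518,295),.0),((236,130),.026),((540,265),0),((423,262),.06)]: print(p,onz("wrist",np.array(p)*.8,z,st).round(4))
E
```

```text
pad scene [[0.465  0.1922 0.01  ]
 [0.3704 0.1899 0.01  ]
 [0.3612 0.0297 0.01  ]
 [0.4502 0.0286 0.01  ]] [0.095 0.16  0.089 0.164]
pad wrist (420, 318) [0.4462 0.0304 0.01  ]
pad wrist (418, 363) [0.3682 0.0319 0.01  ]
pad wrist (313, 358) [0.3756 0.196  0.01  ]
pad wrist (315, 318) [0.445  0.1887 0.01  ]
(424, 315) [0.4464 0.0238 0.    ]
(518, 318) [ 0.4416 -0.1211  0.    ]
(518, 295) [ 0.4799 -0.1174  0.    ]
(236, 130) [0.7187 0.2736 0.026 ]
(540, 265) [ 0.528  -0.1458  0.    ]
(423, 262) [0.5521 0.031  0.06  ]
```

View pics/c2.png

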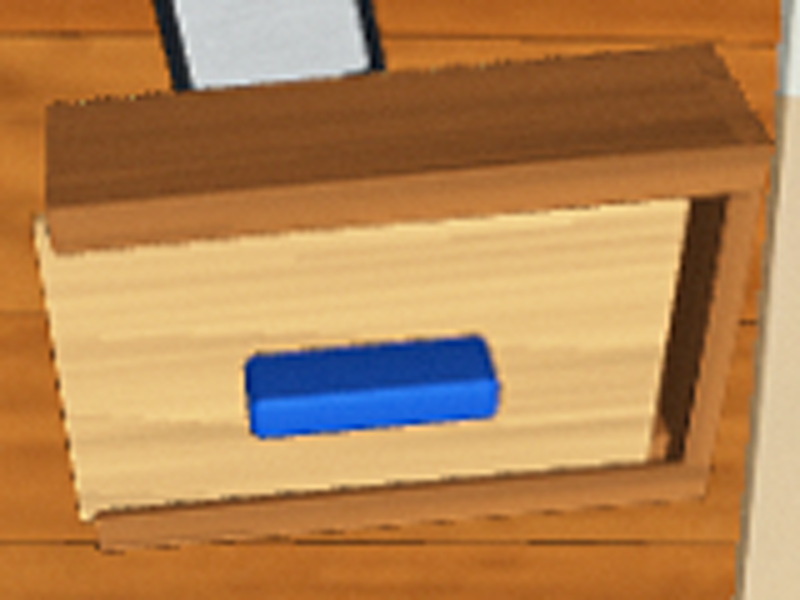

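The crop gives the box's outer face corners at (50,208), (770,142), (703,497) and (100,550), and its far bottom edge from (47,105) to (713,45). The rib's top edges are (250,395)-(493,380) and (262,437)-(497,415). The lid is drawn left by roughly 10 mm.

```bash
cat >> h.py <<'E'
def box2w(P,b):
    Rb=R.from_euler("zy",[b[2],-np.pi/6]).as_matrix()
    return np.array([b[0],b[1],b[3] if len(b)>3 else .125])+np.atleast_2d(P)@Rb.T/1000
E
python3 - <<'E'
from h import *
import pickle
from scipy.optimize import least_squares
st=pickle.load(open("st1.pkl","rb"))
B=np.array([[52,81,50],[52,-81,50],[-52,-81,50],[-52,81,50],[52,81,0],[52,-81,0],[40,81,50]],float)
up=lambda p:(np.array(p,float)+.5)/5-.5+[285,65]
U=up([(50,208),(770,142),(703,497),(100,550),(47,105),(713,45),(60,252)])
H=up([(250,395),(493,380),(262,437),(497,415)])
for n in (3,4):
    f=lambda b:(proj("wrist",box2w(B,b),st)-U).ravel()
    s=least_squares(f,[.73,.03,0,.125][:n]); b=s.x
    print(b.round(4),np.degrees(b[2]).round(2),"res",s.fun.reshape(-1,2).round(1).tolist())
    g=lambda l:(proj("wrist",box2w([[6+l[0],30+l[1],64],[6+l[0],-30+l[1],64],[-6+l[0],30+l[1],64],[-6+l[0],-30+l[1],64]],b),st)-H).ravel()
    t=least_squares(g,[-2,10]); print("lid",t.x.round(1),t.fun.round(1)); h=box2w([[t.x[0],t.x[1],64],[t.x[0],t.x[1],42],[-1,0,21],[40,0,50],[0,81,36]],b); print(h.round(4))
    print("handle in scene/side", proj("scene",h[:1]).round(1),proj("side",h[:1]).round(1))
E
```

```text
[0.7056 0.0068 0.107 ] 6.13 res [[-2.3, -0.0], [0.7, 0.9], [2.0, 1.5], [0.2, -0.3], [0.9, -1.1], [1.6, -0.8], [-2.6, 0.4]]
lid [-0.7  8.1] [-0.6  0.4  2.  -0.6 -2.3 -0.   0.8  0.6]
[[0.6723 0.0148 0.1797]
 [0.6833 0.0148 0.1606]
 [0.6943 0.0067 0.1427]
 [0.7151 0.0111 0.1882]
 [0.6801 0.0874 0.1519]]
handle in scene/side [[321.8 167.5]] [[348.1 164.2]]
[0.7055 0.0061 0.1083 0.1181] 6.21 res [[-1.2, 0.1], [-0.9, 1.0], [0.9, 0.5], [1.0, -1.2], [1.8, -0.6], [0.3, -0.3], [-1.6, 0.3]]
lid [-1.6  8. ] [-0.1  0.5  1.6 -0.5 -1.8 -0.1  0.4  0.5]
[[0.6714 0.0139 0.1723]
 [0.6824 0.0139 0.1532]
 [0.6941 0.006  0.1358]
 [0.7149 0.0105 0.1813]
 [0.6799 0.0867 0.1449]]
handle in scene/side [[321.9 170. ]] [[347.9 167. ]]
```

>>> {"fn": "servo_tool", "kwargs": {
  "targets": [
    {"hand": -1, "x": 0.049, "y": 0.094, "z": 0.3, "roll": -0.032},
    {"hand": -1, "x": 0.049, "y": 0.094, "z": 0.3, "roll": -0.032},
    {"hand": -1, "x": 0.049, "y": 0.094, "z": 0.3, "roll": -0.032},
    {"hand": -1, "x": 0.049, "y": 0.094, "z": 0.3, "roll": -0.032},
    {"hand": -1, "x": 0.049, "y": 0.094, "z": 0.3, "roll": -0.032},
    {"hand": -1, "x": 0.049, "y": 0.094, "z": 0.3, "roll": -0.032},
    {"hand": -1, "x": 0.049, "y": 0.094, "z": 0.3, "roll": -0.032}
  ]
}}

```text
time: 2.95
tool_pos: [0.6748, 0.0098, 0.2838]
tcp_rot: [-3.138, -0.157, -0.004]
wrist_force: [0.6, -0.0, 1.0]
width: 1.002
grip_force: 0.0
```

```bash
python3 - <<'E'
from h import *
import pickle
st=bot.read_state(); im=read_camera("wrist")
print(st["time"],st["tool_pos"],st["tcp_rot"])
pickle.dump(st,open("st2.pkl","wb"))
cv2.imwrite("pics/w2.png",im[:,:,::-1])
o=cv2.resize(im[:,:,::-1],(800,500),interpolation=cv2.INTER_CUBIC)
B=[[52,81,50],[52,-81,50],[-52,-81,50],[-52,81,50],[5.3,38.1,64],[5.3,-21.9,64],[-6.7,38.1,64],[-6.7,-21.9,64]]
for u in proj("wrist",box2w(B,[.7056,.0068,.107]),st): cv2.circle(o,tuple(int(round(v)) for v in u*1.25),3,(0,255,0),1)
cv2.imwrite("pics/w2b.png",o)
E
```

```text
2.95 [0.6747989  0.00978453 0.28384094] [-3.13763013 -0.15676114 -0.0039915 ]
```

View pics/w2b.png

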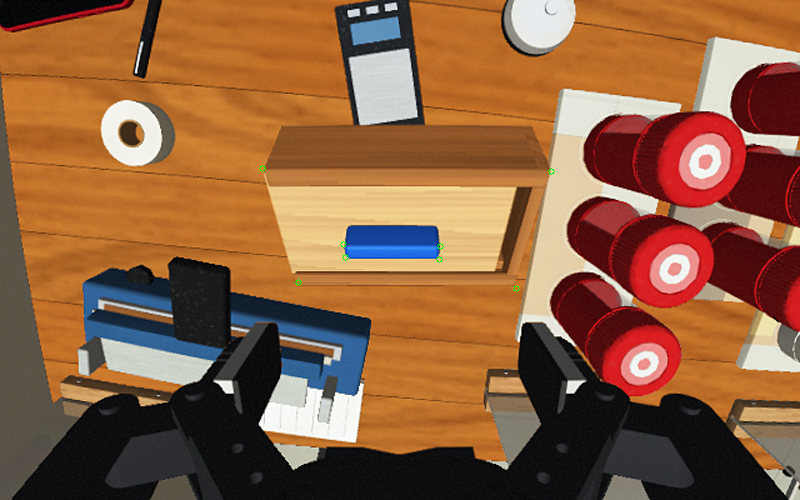

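The overlay matches within about 2 px, and the box sits nearly aligned with the tool. I'll refit using this closer view.

```bash
python3 - <<'E'
from h import *
import pickle
from scipy.optimize import least_squares
st=pickle.load(open("st2.pkl","rb"))
B=np.array([[52,81,50],[52,-81,50],[-52,-81,50],[-52,81,50],[52,81,0],[52,-81,0]],float)
U=np.array([(265,170),(551,169),(515,286),(297,286),(282,126),(533,125)])*.8
H=np.array([(345,246),(440,246),(346,259),(440,259)])*.8
for n in (3,4):
    s=least_squares(lambda b:(proj("wrist",box2w(B,b),st)-U).ravel(),[.73,.03,0,.125][:n]); b=s.x
    print(b.round(4),np.degrees(b[2]).round(2),s.fun.reshape(-1,2).round(1).tolist())
    t=least_squares(lambda l:(proj("wrist",box2w([[6+l[0],30+l[1],64],[6+l[0],-30+l[1],64],[-6+l[0],30+l[1],64],[-6+l[0],-30+l[1],64]],b),st)-H).ravel(),[-2,10]); print("lid",t.x.round(1),t.fun.round(1)); print(box2w([[*t.x,64],[*t.x,42],[-1,0,21]],b).round(4))
E
```

```text
[0.7052 0.0069 0.119 ] 6.82 [[-2.6, -0.1], [-1.1, 1.4], [1.6, 1.5], [1.7, -1.7], [1.0, -0.8], [0.3, -0.6]]
lid [-1.   7.3] [-0.9 -0.5  0.6  0.5  0.2 -0.5  0.   0.6]
[[0.6716 0.014  0.1795]
 [0.6826 0.014  0.1605]
 [0.6938 0.0067 0.1427]]
[0.7051 0.0068 0.119  0.1244] 6.82 [[-2.3, -0.1], [-1.4, 1.5], [1.5, 1.4], [1.9, -1.9], [1.2, -0.7], [0.1, -0.5]]
lid [-1.1  7.4] [-0.8 -0.5  0.5  0.5  0.3 -0.5 -0.1  0.6]
[[0.6714 0.014  0.1789]
 [0.6824 0.014  0.1598]
 [0.6937 0.0067 0.1421]]
```

>>> {"fn": "servo_tool", "kwargs": {
  "targets": [
    {"hand": -1, "x": 0.003, "y": -0.008, "z": 0.12, "roll": -0.004},
    {"hand": -1, "x": 0.003, "y": -0.008, "z": 0.168, "roll": -0.004},
    {"hand": -1, "x": 0.003, "y": -0.008, "z": 0.168, "roll": -0.004},
    {"hand": -1, "x": 0.003, "y": -0.008, "z": 0.168, "roll": -0.004},
    {"hand": -1, "x": 0.003, "y": -0.008, "z": 0.168, "roll": -0.004}
  ]
}}

```text
time: 3.42
tool_pos: [0.6772, 0.0147, 0.2011]
tcp_rot: [3.136, 0.179, 0.007]
wrist_force: [-0.1, -0.1, -0.0]
width: 0.995
grip_force: 0.0
```

>>> {"fn": "servo_tool", "kwargs": {
  "targets": [
    {"hand": -1, "x": 0, "y": 0, "z": 0.04, "roll": 0},
    {"hand": -1, "x": 0, "y": 0, "z": 0.072, "roll": 0},
    {"hand": -1, "x": 0, "y": 0, "z": 0.072, "roll": 0},
    {"hand": -1, "x": 0, "y": 0, "z": 0.072, "roll": 0},
    {"hand": 1, "x": 0, "y": 0, "z": 0.072, "roll": 0},
    {"hand": 1, "x": 0, "y": 0, "z": 0.072, "roll": 0},
    {"hand": 1, "x": 0, "y": 0, "z": 0.072, "roll": 0},
    {"hand": 1, "x": 0, "y": 0, "z": 0.072, "roll": 0},
    {"hand": 1, "x": 0, "y": 0, "z": 0.072, "roll": 0},
    {"hand": 1, "x": 0, "y": 0, "z": 0.072, "roll": 0}
  ],
  "grip_force": 30
}}

```text
time: 4.25
tool_pos: [0.6771, 0.0145, 0.1644]
tcp_rot: [3.136, 0.178, 0.007]
wrist_force: [-0.4, 0.2, 5.4]
width: 0.693
grip_force: 32.7
```

>>> {"fn": "servo_tool", "kwargs": {
  "targets": [
    {"hand": 1, "x": 0, "y": 0, "z": -0.003, "roll": 0},
    {"hand": 1, "x": 0, "y": -0.01, "z": -0.003, "roll": 0},
    {"hand": 1, "x": 0, "y": -0.02, "z": -0.003, "roll": 0},
    {"hand": 1, "x": 0, "y": -0.04, "z": -0.003, "roll": 0},
    {"hand": 1, "x": 0, "y": -0.06, "z": -0.003, "roll": 0},
    {"hand": 1, "x": 0, "y": -0.08, "z": -0.003, "roll": 0},
    {"hand": 1, "x": 0, "y": -0.08, "z": -0.003, "roll": 0}
  ]
}}

```text
time: 4.83
tool_pos: [0.6729, 0.0556, 0.1645]
tcp_rot: [-3.136, -0.18, -0.008]
wrist_force: [4.5, 1.3, 4.7]
width: 0.694
grip_force: 32.8
```

>>> {"fn": "servo_tool", "kwargs": {
  "targets": [
    {"hand": 1, "x": 0.002, "y": -0.02, "z": -0.002, "roll": 0},
    {"hand": 1, "x": 0.003, "y": -0.04, "z": -0.002, "roll": 0},
    {"hand": 1, "x": 0.004, "y": -0.06, "z": -0.002, "roll": 0},
    {"hand": 1, "x": 0.004, "y": -0.08, "z": -0.002, "roll": 0},
    {"hand": 1, "x": 0.005, "y": -0.1, "z": -0.002, "roll": 0},
    {"hand": 1, "x": 0.005, "y": -0.1, "z": -0.002, "roll": 0}
  ]
}}

```text
time: 5.33
tool_pos: [0.668, 0.1057, 0.1643]
tcp_rot: [-3.136, -0.181, -0.002]
wrist_force: [2.9, 1.7, 4.1]
width: 0.692
grip_force: 32.9
```

>>> {"fn": "servo_tool", "kwargs": {
  "targets": [
    {"hand": 1, "x": 0.002, "y": -0.03, "z": -0.002, "roll": 0},
    {"hand": 1, "x": 0.003, "y": -0.06, "z": -0.002, "roll": 0},
    {"hand": 1, "x": 0.003, "y": -0.09, "z": -0.002, "roll": 0},
    {"hand": 1, "x": 0.003, "y": -0.12, "z": -0.002, "roll": 0},
    {"hand": 1, "x": 0.003, "y": -0.15, "z": -0.002, "roll": 0},
    {"hand": 1, "x": 0.003, "y": -0.18, "z": -0.002, "roll": 0},
    {"hand": 1, "x": 0.003, "y": -0.18, "z": -0.002, "roll": 0}
  ]
}}

```text
time: 5.92
tool_pos: [0.6572, 0.1978, 0.1637]
tcp_rot: [-3.134, -0.182, 0.004]
wrist_force: [-0.0, -1.1, -1.2]
width: 0.688
grip_force: 32.5
```

```bash
python3 - <<'E'
from h import *
import pickle
st=bot.read_state(); im=read_camera("wrist")
print(st["time"],st["tool_pos"],st["tcp_rot"],st["wrist_force"])
pickle.dump(st,open("st3.pkl","wb"))
cv2.imwrite("pics/w3.png",im[:,:,::-1])
E
```

```text
5.9167 [0.65718172 0.19780254 0.1636755 ] [-3.13444578 -0.18193181  0.00448507] [-0.033023   -1.13445862 -1.18263069]
```

View pics/w3.png

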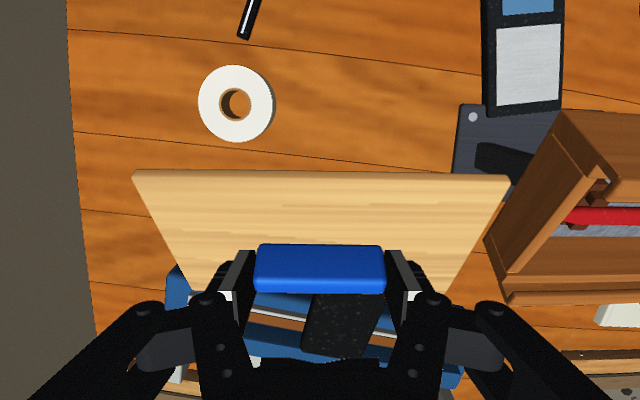

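The lid is fully out and held at its 30° tilt, and the red pen is visible in the box at (605,215). Next I'll lift it, carry it to the lane and roll it so its length lies along world x.

>>> {"fn": "servo_tool", "kwargs": {
  "targets": [
    {"hand": 1, "x": 0, "y": 0, "z": -0.08, "roll": 0},
    {"hand": 1, "x": 0, "y": 0, "z": -0.16, "roll": 0},
    {"hand": 1, "x": 0, "y": 0, "z": -0.24, "roll": -0.02},
    {"hand": 1, "x": -0.06, "y": 0.06, "z": -0.24, "roll": -0.05},
    {"hand": 1, "x": -0.11, "y": 0.12, "z": -0.24, "roll": -0.09},
    {"hand": 1, "x": -0.16, "y": 0.18, "z": -0.24, "roll": -0.13},
    {"hand": 1, "x": -0.21, "y": 0.24, "z": -0.24, "roll": -0.17},
    {"hand": 1, "x": -0.26, "y": 0.3, "z": -0.24, "roll": -0.2},
    {"hand": 1, "x": -0.31, "y": 0.36, "z": -0.24, "roll": -0.24},
    {"hand": 1, "x": -0.35, "y": 0.41, "z": -0.24, "roll": -0.28}
  ]
}}

```text
time: 6.8
tool_pos: [0.5061, -0.0315, 0.2844]
tcp_rot: [-2.761, -1.499, 0.002]
wrist_force: [0.9, 0.6, -1.2]
width: 0.685
grip_force: 33.1
```

>>> {"fn": "servo_tool", "kwargs": {
  "targets": [
    {"hand": 1, "x": -0.02, "y": -0.006, "z": 0, "roll": -0.035},
    {"hand": 1, "x": -0.03, "y": -0.012, "z": 0, "roll": -0.07},
    {"hand": 1, "x": -0.04, "y": -0.012, "z": 0, "roll": -0.105},
    {"hand": 1, "x": -0.04, "y": -0.012, "z": 0, "roll": -0.14},
    {"hand": 1, "x": -0.04, "y": -0.012, "z": 0, "roll": -0.17},
    {"hand": 1, "x": -0.04, "y": -0.012, "z": 0, "roll": -0.183},
    {"hand": 1, "x": -0.04, "y": -0.012, "z": 0, "roll": -0.183},
    {"hand": 1, "x": -0.04, "y": -0.012, "z": 0, "roll": -0.183}
  ]
}}

```text
time: 7.47
tool_pos: [0.492, -0.0433, 0.2845]
tcp_rot: [-2.23, -2.212, 0.001]
wrist_force: [-0.4, -0.3, -1.0]
width: 0.692
grip_force: 33.1
```

```bash
python3 - <<'E'
from h import *
import pickle
st=bot.read_state(); a=read_camera("wrist"); b=read_camera("scene")
print(st["time"],st["tool_pos"],st["tcp_rot"],st["q"].round(2))
pickle.dump(st,open("st4.pkl","wb"))
c=cv2.resize(b[130:300,180:420],(640,453),interpolation=cv2.INTER_CUBIC)
A=cv2.resize(a,(640,400))
o=np.hstack([cv2.resize(A,(400,250)),cv2.resize(c,(400,283))[:250]])
cv2.imwrite("pics/w4.png",a[:,:,::-1]);cv2.imwrite("pics/m4.png",o[:,:,::-1])
E
```

```text
7.4667 [ 0.49196283 -0.04325613  0.28454864] [-2.23002190e+00 -2.21199730e+00  7.19922604e-04] [-0.14 -0.11  1.91 -0.    1.35 -0.13]
```

View pics/m4.png

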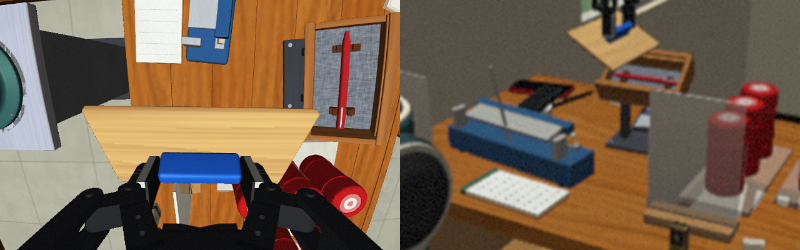

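Both views show the lid held level over the lane, the pad at left, and the box open with the pen on its saddles. Now I'll lower it.

>>> {"fn": "servo_tool", "kwargs": {
  "targets": [
    {"hand": 1, "x": 0, "y": 0, "z": 0.08, "roll": 0},
    {"hand": 1, "x": 0, "y": 0, "z": 0.16, "roll": 0},
    {"hand": 1, "x": 0, "y": 0, "z": 0.24, "roll": 0},
    {"hand": 1, "x": 0, "y": 0, "z": 0.32, "roll": 0},
    {"hand": 1, "x": 0, "y": 0, "z": 0.38, "roll": 0},
    {"hand": 1, "x": 0, "y": 0, "z": 0.43, "roll": 0},
    {"hand": 1, "x": 0, "y": 0, "z": 0.46, "roll": 0},
    {"hand": 1, "x": 0, "y": 0, "z": 0.48, "roll": 0},
    {"hand": 1, "x": 0, "y": 0, "z": 0.48, "roll": 0}
  ],
  "grip_force": 22
}}

```text
time: 8.32
tool_pos: [0.4903, -0.0429, 0.0424]
tcp_rot: [-2.226, -2.211, 0.005]
wrist_force: [-0.1, 0.6, -1.1]
width: 0.69
grip_force: 33.1
```

>>> {"fn": "servo_tool", "kwargs": {
  "targets": [
    {"hand": 1, "x": 0, "y": 0, "z": 0.01, "roll": 0},
    {"hand": 1, "x": 0, "y": 0, "z": 0.018, "roll": 0},
    {"hand": 1, "x": 0, "y": 0, "z": 0.024, "roll": 0},
    {"hand": 1, "x": 0, "y": 0, "z": 0.03, "roll": 0},
    {"hand": 1, "x": 0, "y": 0, "z": 0.036, "roll": 0},
    {"hand": 1, "x": 0, "y": 0, "z": 0.042, "roll": 0},
    {"hand": 1, "x": 0, "y": 0, "z": 0.042, "roll": 0}
  ]
}}

```text
time: 8.9
tool_pos: [0.4943, -0.0414, 0.0265]
tcp_rot: [2.23, 2.213, 0.007]
wrist_force: [-3.4, 9.2, 15.4]
width: 0.692
grip_force: 36.8
```

>>> {"fn": "servo_tool", "kwargs": {
  "targets": [
    {"hand": 1, "x": 0.006, "y": 0, "z": 0, "roll": 0},
    {"hand": 1, "x": 0.012, "y": 0, "z": 0.003, "roll": 0},
    {"hand": 1, "x": 0.018, "y": 0, "z": 0.006, "roll": 0},
    {"hand": 1, "x": 0.024, "y": 0, "z": 0.01, "roll": 0},
    {"hand": 1, "x": 0.03, "y": 0, "z": 0.014, "roll": 0},
    {"hand": 1, "x": 0.03, "y": 0, "z": 0.014, "roll": 0}
  ],
  "grip_force": 20
}}

```text
time: 9.4
tool_pos: [0.4936, -0.0278, 0.0171]
tcp_rot: [2.227, 2.213, 0.003]
wrist_force: [1.7, -0.5, 4.7]
width: 0.694
grip_force: 36.4
```

```bash
python3 - <<'E'
from h import *
a=read_camera("wrist");b=read_camera("scene"); s=bot.read_state(); print(s["wrist_force"],s["grip_force"],s["tool_pos"])
c=cv2.resize(b[170:290,240:400],(533,400),interpolation=cv2.INTER_CUBIC)
o=np.hstack([cv2.resize(a,(400,250)),cv2.resize(c,(400,300))[:250]])
cv2.imwrite("pics/w5.png",a[:,:,::-1]);cv2.imwrite("pics/m5.png",o[:,:,::-1])
E
```

```text
[ 1.54133350e+00 -3.06434245e-03  5.85822306e+00] 36.3582980632782 [ 0.49362899 -0.02791579  0.01723733]
```

View pics/m5.png

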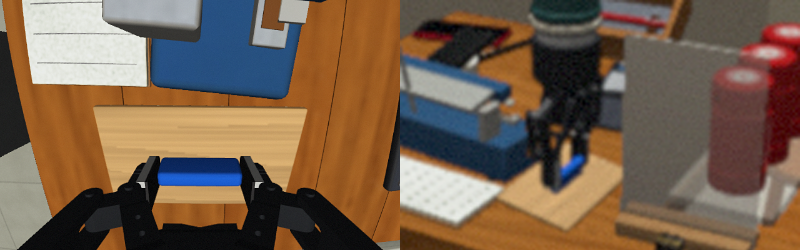

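The lid has pivoted nearly flat, with its far edge just clear of the sealer (row about 105). I'll go a little lower.

>>> {"fn": "servo_tool", "kwargs": {
  "targets": [
    {"hand": 1, "x": 0.002, "y": 0, "z": 0.004, "roll": 0},
    {"hand": 1, "x": 0.004, "y": 0, "z": 0.008, "roll": 0},
    {"hand": 1, "x": 0.004, "y": 0, "z": 0.012, "roll": 0},
    {"hand": 1, "x": 0.004, "y": 0, "z": 0.012, "roll": 0}
  ]
}}

```text
time: 9.83
tool_pos: [0.4935, -0.025, 0.0113]
tcp_rot: [-2.229, -2.213, -0.004]
wrist_force: [1.1, 3.2, 8.5]
width: 0.688
grip_force: 37.5
```

>>> {"fn": "servo_tool", "kwargs": {
  "targets": [
    {"hand": 1, "x": 0.002, "y": 0, "z": 0.004, "roll": 0},
    {"hand": 1, "x": 0.002, "y": 0, "z": 0.006, "roll": 0},
    {"hand": 1, "x": 0.002, "y": 0, "z": 0.006, "roll": 0}
  ]
}}

```text
time: 10.08
tool_pos: [0.4935, -0.024, 0.0091]
tcp_rot: [-2.229, -2.213, -0.003]
wrist_force: [-0.7, 4.7, 13.8]
width: 0.689
grip_force: 38.5
```

```bash
python3 - <<'E'
from h import *
import pickle
st=bot.read_state(); a=read_camera("wrist")
print(st["tool_pos"],st["wrist_force"])
cv2.imwrite("pics/w6.png",a[:,:,::-1]); pickle.dump(st,open("st6.pkl","wb"))
# lid wood mask quad: far edge width near rows
hsv=cv2.cvtColor(a,cv2.COLOR_RGB2HSV)
for r in range(150,330,10):
    m=(hsv[r,:,0]>12)&(hsv[r,:,0]<25)&(hsv[r,:,2]>170)&(hsv[r,:,1]<150); x=np.where(m)[0]
    print(r,len(x),x.min() if len(x) else 0,x.max() if len(x) else 0,end=' | ')
# predicted flat lid corners, top z=6mm, centred under TCP
t=st["tool_pos"]; Rt=R.from_rotvec(st["tcp_rot"]).as_matrix()
P=[[t[0],t[1],.006]+Rt@[sx*.046,sy*.076,0] for sx,sy in((1,1),(1,-1),(-1,1),(-1,-1))]
print("\n",proj("wrist",P,st).round(0))
E
```

```text
[ 0.49346004 -0.02397403  0.00914874] [-0.71714723  4.70836542 13.77825885]
150 0 0 0 | 160 0 0 0 | 170 0 0 0 | 180 326 158 483 | 190 323 159 481 | 200 320 160 479 | 210 317 162 478 | 220 314 163 476 | 230 312 164 475 | 240 308 166 473 | 250 271 167 471 | 260 118 169 470 | 270 92 170 468 | 280 76 172 466 | 290 63 173 465 | 300 158 175 463 | 310 137 251 387 | 320 144 248 391 | 
 [[488. 168.]
 [155. 168.]
 [461. 335.]
 [181. 335.]]
```

The perspective taper of the lid (0.317 px/row) equals that of a flat lid, so it is flat. I'll relieve the load, open and rise.

>>> {"fn": "servo_tool", "kwargs": {
  "targets": [
    {"hand": 1, "x": -0.002, "y": 0, "z": -0.006, "roll": 0},
    {"hand": 1, "x": -0.002, "y": 0, "z": -0.006, "roll": 0},
    {"hand": -1, "x": -0.002, "y": 0, "z": -0.006, "roll": 0},
    {"hand": -1, "x": -0.002, "y": 0, "z": -0.006, "roll": 0},
    {"hand": -1, "x": -0.002, "y": 0, "z": -0.006, "roll": 0},
    {"hand": -1, "x": -0.002, "y": 0, "z": -0.006, "roll": 0},
    {"hand": -1, "x": -0.002, "y": 0, "z": -0.006, "roll": 0},
    {"hand": -1, "x": -0.002, "y": 0, "z": -0.02, "roll": 0},
    {"hand": -1, "x": -0.002, "y": 0, "z": -0.06, "roll": 0},
    {"hand": -1, "x": -0.002, "y": 0, "z": -0.12, "roll": 0}
  ]
}}

```text
time: 10.97
tool_pos: [0.4894, -0.0259, 0.0659]
tcp_rot: [-2.225, -2.21, 0.007]
wrist_force: [0.1, -0.1, 0.0]
width: 0.999
grip_force: 0.0
```

>>> {"fn": "servo_tool", "kwargs": {
  "targets": [
    {"hand": -1, "x": 0, "y": 0, "z": -0.08, "roll": 0},
    {"hand": -1, "x": 0, "y": 0, "z": -0.16, "roll": 0},
    {"hand": -1, "x": 0, "y": 0, "z": -0.24, "roll": 0},
    {"hand": -1, "x": 0, "y": 0, "z": -0.32, "roll": 0},
    {"hand": -1, "x": 0, "y": 0, "z": -0.4, "roll": 0.03},
    {"hand": -1, "x": 0, "y": 0, "z": -0.46, "roll": 0.06},
    {"hand": -1, "x": 0, "y": 0, "z": -0.46, "roll": 0.09},
    {"hand": -1, "x": 0, "y": 0, "z": -0.46, "roll": 0.12}
  ]
}}

```text
time: 11.63
tool_pos: [0.4941, -0.0264, 0.3022]
tcp_rot: [2.604, 1.749, 0.009]
wrist_force: [-0.6, -0.7, -1.0]
width: 1.0
grip_force: 0.0
```

```bash
python3 - <<'E'
from h import *
import pickle
st=bot.read_state(); a=read_camera("wrist"); print(st["tool_pos"],st["tcp_rot"],st["q"].round(2))
cv2.imwrite("pics/w7.png",a[:,:,::-1]); pickle.dump(st,open("st7.pkl","wb"))
E
```

```text
[ 0.49411208 -0.02635692  0.30217056] [2.60431323 1.74876098 0.00877876] [-0.1  -0.12  1.89  0.    1.37  0.28]
```

View pics/w7.png

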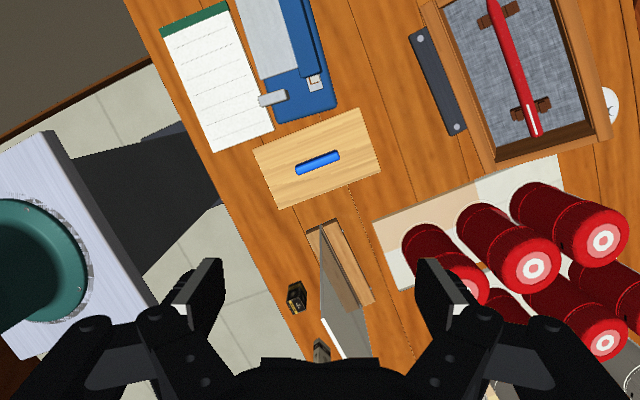

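The lid lies flat in the lane with its handle up, clear of the pad, sealer and plate. The pen is visible in the box at about (515,65). Next I'll hover over the pen with the fingers partly closed, measure the finger profile for clearance to the far lip, and refine the pad pose by script.

>>> {"fn": "servo_tool", "kwargs": {
  "targets": [
    {"hand": 0.4, "x": 0.21, "y": 0.338, "z": 0, "roll": -0.035},
    {"hand": 0.4, "x": 0.21, "y": 0.338, "z": 0, "roll": -0.07},
    {"hand": 0.4, "x": 0.21, "y": 0.338, "z": 0, "roll": -0.105},
    {"hand": 0.4, "x": 0.21, "y": 0.338, "z": 0, "roll": -0.14},
    {"hand": 0.4, "x": 0.21, "y": 0.338, "z": 0, "roll": -0.159},
    {"hand": 0.4, "x": 0.21, "y": 0.338, "z": 0, "roll": -0.159},
    {"hand": 0.4, "x": 0.21, "y": 0.338, "z": 0, "roll": -0.159},
    {"hand": 0.4, "x": 0.21, "y": 0.338, "z": 0, "roll": -0.159}
  ]
}}

```text
time: 12.35
tool_pos: [0.6876, 0.0079, 0.2969]
tcp_rot: [-2.087, -2.346, 0.003]
wrist_force: [-0.8, -0.3, 0.0]
width: 0.301
grip_force: 0.0
```

```bash
python3 - <<'E'
from h import *
import pickle
st7=pickle.load(open("st7.pkl","rb"))
for p in [(161,31),(214,152),(273,129),(228,3)]: print("pad",onz("wrist",p,.01,st7).round(4))
st=bot.read_state(); a=read_camera("wrist"); print(st["time"],st["tool_pos"],st["tcp_rot"],st["width"])
cv2.imwrite("pics/w8.png",a[:,:,::-1]); pickle.dump(st,open("st8.pkl","wb"))
# pen mask -> axis on plane of the pen height in box
hsv=cv2.cvtColor(a,cv2.COLOR_RGB2HSV)
m=(((hsv[...,0]<6)|(hsv[...,0]>172))&(hsv[...,1]>150)&(hsv[...,2]>80)).astype(np.uint8)
n,l,s,c=cv2.connectedComponentsWithStats(m)
for i in range(1,n):
    if s[i,4]>300: print("red",s[i],c[i].round(0),cv2.minAreaRect(np.argwhere(l==i)[:,::-1].astype(np.float32)))
b=[.7054,.0068,.112]
print("pen ends predicted",proj("wrist",box2w([[-1,68,21],[-1,0,21],[-1,-68,21]],b),st).round(1))
# gripper silhouette (dark grey): plane x=+11mm in tool
d=(a.max(2)<75)&((a.max(2).astype(int)-a.min(2))<25)
T=np.array(camera_info("wrist")["T_tool_cam"])
for r in range(200,400,8):
    x=np.where(d[r,120:520])[0]+120
    if not len(x): continue
    g=np.split(x,np.where(np.diff(x)>4)[0]+1); g=[k for k in g if len(k)>5]
    out=[]
    for k in g:
        for u in (k[0],k[-1]):
            s=(np.array([u,r])-[319.4,200.5])/330.03; s=s/(1-.068*(s@s))
            v=T[:3,:3]@np.r_[s,1]; q=T[:3,3]+v*(.011-T[0,3])/v[0]; out.append(tuple((q[1:]*1000).round(0).astype(int)))
    print(r,out)
E
```

```text
pad [0.3761 0.1949 0.01  ]
pad [0.3696 0.0353 0.01  ]
pad [0.4545 0.0325 0.01  ]
pad [0.4658 0.1899 0.01  ]
12.35 [0.68759915 0.00792835 0.29688906] [-2.08709348 -2.34567037  0.00268114] 0.3008628386823133
red [ 321  111   14  144 1467] [328. 182.] ((327.56005859375, 182.53805541992188), (11.338090896606445, 143.103759765625), 1.3971809148788452)
red [ 279  285   36   78 1110] [300. 328.] ((296.49346923828125, 323.3332214355469), (34.4051513671875, 76.78916931152344), 1.123302698135376)
red [ 323  289   38   74 1572] [339. 330.] ((341.5, 325.5), (73.0, 37.0), 90.0)
pen ends predicted [[329.3 110.8]
 [327.4 186.2]
 [325.7 254.3]]
224 []
232 []
240 []
248 []
256 [(np.int64(-24), np.int64(-15)), (np.int64(-20), np.int64(-15)), (np.int64(-15), np.int64(-15)), (np.int64(-13), np.int64(-15)), (np.int64(11), np.int64(-15)), (np.int64(14), np.int64(-15)), (np.int64(18), np.int64(-15)), (np.int64(22), np.int64(-15))]
264 [(np.int64(-25), np.int64(-22)), (np.int64(-20), np.int64(-22)), (np.int64(-15), np.int64(-22)), (np.int64(-12), np.int64(-22)), (np.int64(10), np.int64(-22)), (np.int64(14),
[... 2599 characters left out ...]
t64(-24), np.int64(-77)), (np.int64(23), np.int64(-77)), (np.int64(24), np.int64(-77)), (np.int64(50), np.int64(-79))]
376 [(np.int64(-50), np.int64(-81)), (np.int64(-27), np.int64(-80)), (np.int64(-24), np.int64(-80)), (np.int64(23), np.int64(-80)), (np.int64(25), np.int64(-80)), (np.int64(48), np.int64(-81))]
384 [(np.int64(-49), np.int64(-83)), (np.int64(-28), np.int64(-83)), (np.int64(-24), np.int64(-82)), (np.int64(22), np.int64(-82)), (np.int64(27), np.int64(-83)), (np.int64(47), np.int64(-83))]
392 [(np.int64(-47), np.int64(-86)), (np.int64(-29), np.int64(-85)), (np.int64(-25), np.int64(-85)), (np.int64(24), np.int64(-85)), (np.int64(28), np.int64(-85)), (np.int64(46), np.int64(-86))]
```

The silhouette shows a problem. With a vertical tool the finger knuckles (28-50 mm out, from about 45 mm behind the TCP) would hit the box's far lip before the tips reach the pen. I need the tool tilted about 30°, and the servo has no tilt axis. The interface says an out-of-reach pose is approached as far as the arm can, so I'll test in free air, high up, what it does with the orientation at the reach limit.

>>> {"fn": "servo_tool", "kwargs": {
  "targets": [
    {"hand": 0.4, "x": 0, "y": 0, "z": -0.08, "roll": 0},
    {"hand": 0.4, "x": 0, "y": 0, "z": -0.16, "roll": 0},
    {"hand": 0.4, "x": 0, "y": 0, "z": -0.24, "roll": 0},
    {"hand": 0.4, "x": 0, "y": 0, "z": -0.32, "roll": 0},
    {"hand": 0.4, "x": 0, "y": 0, "z": -0.4, "roll": 0},
    {"hand": 0.4, "x": 0, "y": 0, "z": -0.48, "roll": 0},
    {"hand": 0.4, "x": 0, "y": 0, "z": -0.56, "roll": 0},
    {"hand": 0.4, "x": 0, "y": 0, "z": -0.64, "roll": 0},
    {"hand": 0.4, "x": 0, "y": 0, "z": -0.72, "roll": 0},
    {"hand": 0.4, "x": 0, "y": 0, "z": -0.78, "roll": 0}
  ]
}}

```text
time: 13.23
tool_pos: [0.685, 0.0076, 0.6938]
tcp_rot: [2.086, 2.343, 0.006]
wrist_force: [0.6, 0.6, 1.3]
width: 0.298
grip_force: 0.0
```

>>> {"fn": "servo_tool", "kwargs": {
  "targets": [
    {"hand": 0.4, "x": 0, "y": 0.04, "z": 0, "roll": 0},
    {"hand": 0.4, "x": 0, "y": 0.08, "z": 0, "roll": 0},
    {"hand": 0.4, "x": 0, "y": 0.12, "z": 0, "roll": 0},
    {"hand": 0.4, "x": 0, "y": 0.16, "z": 0, "roll": 0},
    {"hand": 0.4, "x": 0, "y": 0.2, "z": 0, "roll": 0},
    {"hand": 0.4, "x": 0, "y": 0.2, "z": 0, "roll": 0}
  ]
}}

```text
time: 13.73
tool_pos: [0.7613, 0.0191, 0.6583]
tcp_rot: [2.075, 2.332, 0.029]
wrist_force: [0.4, 0.0, -1.3]
width: 0.302
grip_force: 0.0
```

```bash
python3 - <<'E'
from h import *
s=bot.read_state(); print(s["time"],s["tool_pos"],s["q"].round(3),R.from_rotvec(s["tcp_rot"]).as_matrix().round(3))
E
```

```text
13.7333 [0.76128022 0.01913822 0.65831049] [-8.000e-03  6.180e-01  3.130e-01  1.000e-03  2.184e+00 -1.240e-01] [[-0.116  0.993  0.027]
 [ 0.993  0.116  0.001]
 [-0.002  0.027 -1.   ]]
```

>>> {"fn": "servo_tool", "kwargs": {
  "targets": [
    {"hand": 0.4, "x": 0, "y": 0.5, "z": -0.5, "roll": 0},
    {"hand": 0.4, "x": 0, "y": 0.5, "z": -0.5, "roll": 0}
  ]
}}

```text
time: 13.9
tool_pos: [0.7633, 0.0239, 0.668]
tcp_rot: [2.06, 2.314, 0.063]
wrist_force: [-0.9, -0.5, 0.4]
width: 0.302
grip_force: 0.0
```

>>> {"fn": "servo_tool", "kwargs": {
  "targets": [
    {"hand": 0.4, "x": 0, "y": 0.5, "z": -0.5, "roll": 0},
    {"hand": 0.4, "x": 0, "y": 0.5, "z": -0.5, "roll": 0}
  ]
}}

```text
time: 14.07
tool_pos: [0.7664, 0.0288, 0.6752]
tcp_rot: [2.045, 2.298, 0.093]
wrist_force: [-0.4, -0.1, 0.8]
width: 0.296
grip_force: 0.0
```

>>> {"fn": "servo_tool", "kwargs": {
  "targets": [
    {"hand": 0.4, "x": 0, "y": 0.5, "z": -0.5, "roll": 0},
    {"hand": 0.4, "x": 0, "y": 0.5, "z": -0.5, "roll": 0}
  ]
}}

```text
time: 14.23
tool_pos: [0.769, 0.0331, 0.6825]
tcp_rot: [2.031, 2.283, 0.122]
wrist_force: [-1.3, -0.7, -0.2]
width: 0.306
grip_force: 0.0
```

```bash
python3 - <<'E'
from h import *
s=bot.read_state(); print(s["time"],s["tool_pos"],s["q"].round(3),R.from_rotvec(s["tcp_rot"]).as_matrix().round(3))
E
```

```text
14.2333 [0.76902308 0.03305787 0.68253787] [ 0.009  0.59   0.311  0.003  2.126 -0.105] [[-0.115  0.987  0.115]
 [ 0.993  0.116  0.004]
 [-0.009  0.115 -0.993]]
```

The tilt builds up call by call, outward, which is the direction needed. It is 6.6° now. I'll continue toward 30° while steering the azimuth toward the box's yaw.

>>> {"fn": "servo_tool", "kwargs": {
  "targets": [
    {"hand": 0.4, "x": 0.15, "y": 0.5, "z": -0.5, "roll": 0},
    {"hand": 0.4, "x": 0.15, "y": 0.5, "z": -0.5, "roll": 0}
  ]
}}

```text
time: 14.4
tool_pos: [0.7692, 0.0529, 0.6913]
tcp_rot: [2.019, 2.267, 0.151]
wrist_force: [-0.4, -0.4, 0.1]
width: 0.296
grip_force: 0.0
```

>>> {"fn": "servo_tool", "kwargs": {
  "targets": [
    {"hand": 0.4, "x": 0.15, "y": 0.5, "z": -0.5, "roll": 0},
    {"hand": 0.4, "x": 0.15, "y": 0.5, "z": -0.5, "roll": 0}
  ]
}}

```text
time: 14.57
tool_pos: [0.7679, 0.0721, 0.7014]
tcp_rot: [2.003, 2.253, 0.181]
wrist_force: [0.2, -0.6, 0.3]
width: 0.299
grip_force: 0.0
```

>>> {"fn": "servo_tool", "kwargs": {
  "targets": [
    {"hand": 0.4, "x": 0.15, "y": 0.5, "z": -0.5, "roll": 0},
    {"hand": 0.4, "x": 0.15, "y": 0.5, "z": -0.5, "roll": 0}
  ]
}}

```text
time: 14.73
tool_pos: [0.7657, 0.0891, 0.7124]
tcp_rot: [1.989, 2.237, 0.212]
wrist_force: [-0.8, -0.3, 0.7]
width: 0.299
grip_force: 0.0
```

>>> {"fn": "servo_tool", "kwargs": {
  "targets": [
    {"hand": 0.4, "x": 0.15, "y": 0.5, "z": -0.5, "roll": 0},
    {"hand": 0.4, "x": 0.15, "y": 0.5, "z": -0.5, "roll": 0}
  ]
}}

```text
time: 14.9
tool_pos: [0.7625, 0.1047, 0.7241]
tcp_rot: [1.975, 2.22, 0.244]
wrist_force: [0.0, 1.0, -0.1]
width: 0.298
grip_force: 0.0
```

>>> {"fn": "servo_tool", "kwargs": {
  "targets": [
    {"hand": 0.4, "x": 0.15, "y": 0.5, "z": -0.5, "roll": 0},
    {"hand": 0.4, "x": 0.15, "y": 0.5, "z": -0.5, "roll": 0}
  ]
}}

```text
time: 15.07
tool_pos: [0.7583, 0.1193, 0.7365]
tcp_rot: [1.96, 2.204, 0.276]
wrist_force: [-0.7, -0.3, -0.3]
width: 0.305
grip_force: 0.0
```

>>> {"fn": "servo_tool", "kwargs": {
  "targets": [
    {"hand": 0.4, "x": 0.15, "y": 0.5, "z": -0.5, "roll": 0},
    {"hand": 0.4, "x": 0.15, "y": 0.5, "z": -0.5, "roll": 0}
  ]
}}

```text
time: 15.23
tool_pos: [0.7533, 0.1329, 0.7495]
tcp_rot: [1.945, 2.188, 0.309]
wrist_force: [-0.5, -0.1, 0.4]
width: 0.299
grip_force: 0.0
```

```bash
python3 - <<'E'
from h import *
s=bot.read_state(); print(s["time"],s["tool_pos"],s["q"].round(3),R.from_rotvec(s["tcp_rot"]).as_matrix().round(3))
E
```

```text
15.2333 [0.75325312 0.1329496  0.74954446] [ 0.15   0.511  0.311 -0.02   2.032  0.022] [[-0.116  0.952  0.283]
 [ 0.993  0.113  0.025]
 [-0.009  0.284 -0.959]]
```

>>> {"fn": "servo_tool", "kwargs": {
  "targets": [
    {"hand": 0.4, "x": 0, "y": 0.5, "z": -0.5, "roll": 0},
    {"hand": 0.4, "x": 0, "y": 0.5, "z": -0.5, "roll": 0}
  ]
}}

```text
time: 15.4
tool_pos: [0.7494, 0.1298, 0.764]
tcp_rot: [1.929, 2.172, 0.341]
wrist_force: [-0.1, -0.7, 1.0]
width: 0.301
grip_force: 0.0
```

>>> {"fn": "servo_tool", "kwargs": {
  "targets": [
    {"hand": 0.4, "x": 0, "y": 0.5, "z": -0.5, "roll": 0},
    {"hand": 0.4, "x": 0, "y": 0.5, "z": -0.5, "roll": 0}
  ]
}}

```text
time: 15.57
tool_pos: [0.7446, 0.1261, 0.7793]
tcp_rot: [1.914, 2.153, 0.373]
wrist_force: [-0.4, 0.0, 0.3]
width: 0.296
grip_force: 0.0
```

>>> {"fn": "servo_tool", "kwargs": {
  "targets": [
    {"hand": 0.4, "x": 0, "y": 0.5, "z": -0.5, "roll": 0},
    {"hand": 0.4, "x": 0, "y": 0.5, "z": -0.5, "roll": 0}
  ]
}}

```text
time: 15.73
tool_pos: [0.7388, 0.1233, 0.7951]
tcp_rot: [1.898, 2.135, 0.406]
wrist_force: [0.5, -0.6, -0.2]
width: 0.299
grip_force: 0.0
```

>>> {"fn": "servo_tool", "kwargs": {
  "targets": [
    {"hand": 0.4, "x": 0, "y": 0.5, "z": -0.5, "roll": 0},
    {"hand": 0.4, "x": 0, "y": 0.5, "z": -0.5, "roll": 0}
  ]
}}

```text
time: 15.9
tool_pos: [0.7319, 0.1208, 0.8113]
tcp_rot: [1.881, 2.118, 0.437]
wrist_force: [-1.1, 0.7, 0.6]
width: 0.298
grip_force: 0.0
```

>>> {"fn": "servo_tool", "kwargs": {
  "targets": [
    {"hand": 0.4, "x": 0, "y": 0.5, "z": -0.5, "roll": 0},
    {"hand": 0.4, "x": 0, "y": 0.5, "z": -0.5, "roll": 0}
  ]
}}

```text
time: 16.07
tool_pos: [0.724, 0.1182, 0.8278]
tcp_rot: [1.864, 2.1, 0.469]
wrist_force: [0.3, -0.3, 1.1]
width: 0.298
grip_force: 0.0
```

>>> {"fn": "servo_tool", "kwargs": {
  "targets": [
    {"hand": 0.4, "x": 0, "y": 0.5, "z": -0.5, "roll": 0},
    {"hand": 0.4, "x": 0, "y": 0.5, "z": -0.5, "roll": 0}
  ]
}}

```text
time: 16.23
tool_pos: [0.7151, 0.1155, 0.8448]
tcp_rot: [1.847, 2.081, 0.499]
wrist_force: [-0.6, -0.4, 0.1]
width: 0.297
grip_force: 0.0
```

```bash
python3 - <<'E'
from h import *
s=bot.read_state(); print(s["time"],s["tool_pos"],s["q"].round(3),R.from_rotvec(s["tcp_rot"]).as_matrix().round(3))
E
```

```text
16.2333 [0.71514492 0.11548912 0.8447557 ] [ 0.129  0.395  0.311 -0.008  1.962  0.005] [[-0.118  0.884  0.453]
 [ 0.993  0.106  0.052]
 [-0.003  0.456 -0.89 ]]
```

>>> {"fn": "servo_tool", "kwargs": {
  "targets": [
    {"hand": 0.4, "x": 0, "y": 0.5, "z": -0.5, "roll": 0},
    {"hand": 0.4, "x": 0, "y": 0.5, "z": -0.5, "roll": 0}
  ]
}}

```text
time: 16.4
tool_pos: [0.7053, 0.1127, 0.862]
tcp_rot: [1.83, 2.062, 0.53]
wrist_force: [-0.2, 0.3, 1.4]
width: 0.299
grip_force: 0.0
```

```bash
cat >> h.py <<'E'
def togo(P):
    s=bot.read_state(); M=R.from_rotvec(s["tcp_rot"]).as_matrix()
    d=M.T@(np.array(P)-s["tool_pos"]); print("t",s["time"],"pos",s["tool_pos"].round(4),"F",s["wrist_force"].round(1),"w",s["width"].round(3),"g",s["grip_force"].round(1),"tilt",np.degrees(np.arccos(-M[2,2])).round(1),"az",np.degrees(np.arctan2(M[1,2],M[0,2])).round(1),"xhead",np.degrees(np.arctan2(M[1,0],M[0,0])).round(1)); print("cmd",(d/.5).round(4)); return d
E
python3 - <<'E'
from h import *
b=[.7054,.0068,.112]
P=box2w([[-1,0,21+110]],b)[0]; print(P); togo(P)
E
```

```text
[0.6390394  0.00668823 0.23795246]Traceback (most recent call last):
  File "<stdin>", line 3, in <module>
  File "h.py", line 30, in togo
    d=M.T@(np.array(P)-s["tool_pos"]); print("t",s["time"],"pos",s["tool_pos"].round(4),"F",s["wrist_force"].round(1),"w",s["width"].round(3),"g",s["grip_force"].round(1),"tilt",np.degrees(np.arccos(-M[2,2])).round(1),"az",np.degrees(np.arctan2(M[1,2],M[0,2])).round(1),"xhead",np.degrees(np.arctan2(M[1,0],M[0,0])).round(1)); print("cmd",(d/.5).round(4)); return d
                                                                                                                          ^^^^^^^^^^^^^^^^
AttributeError: 'float' object has no attribute 'round'
```

My rotation used the extrinsic order, so I'll fix it and refit the box from both earlier pictures.

```bash
sed -i 's/from_euler("zy"/from_euler("ZY"/; s/s\["width"\].round(3)/round(s["width"],3)/; s/s\["grip_force"\].round(1)/round(s["grip_force"],1)/' h.py; python3 - <<'E'
from h import *
import pickle
from scipy.optimize import least_squares
s1,s2,s8=[pickle.load(open(f"st{i}.pkl","rb")) for i in (1,2,8)]
B=np.array([[52,81,50],[52,-81,50],[-52,-81,50],[-52,81,50],[52,81,0],[52,-81,0]],float)
U2=np.array([(265,170),(551,169),(515,286),(297,286),(282,126),(533,125)])*.8
U1=(np.array([(50,208),(770,142),(703,497),(100,550),(47,105),(713,45)])+.5)/5-.5+[285,65]
for nm,L in (("1",[(s1,U1)]),("2",[(s2,U2)]),("both",[(s1,U1),(s2,U2)])):
  for n in (3,4):
    s=least_squares(lambda b:np.concatenate([(proj("wrist",box2w(B,b),q)-u).ravel() for q,u in L]),[.7,.0,0.1,.125][:n]); b=s.x
    print(nm,b.round(4),np.degrees(b[2]).round(2),np.abs(s.fun).max().round(2),"rms",np.sqrt((s.fun**2).mean()).round(2))
  if nm=="both":
    b=s.x; b3=least_squares(lambda b:np.concatenate([(proj("wrist",box2w(B,b),q)-u).ravel() for q,u in L]),[.7,0,.1]).x
    print("pen pred in w8 ends",proj("wrist",box2w([[-1,68,21],[-1,-68,21]],b3),s8).round(1))
    print("pen",box2w([[-1,0,21]],b3)); np.save("b.npy",b3)
    togo(box2w([[-1,0,131]],b3)[0])
E
```

```text
1 [0.7067 0.0091 0.0977] 5.6 1.02 rms 0.64
1 [0.7066 0.0087 0.0978 0.1215] 5.6 0.64 rms 0.43
2 [0.7061 0.0084 0.1018] 5.83 1.07 rms 0.63
2 [0.7061 0.0084 0.1018 0.1247] 5.83 1.07 rms 0.62
both [0.7063 0.0086 0.1005] 5.76 1.29 rms 0.71
both [0.7062 0.0086 0.1005 0.1242] 5.76 1.21 rms 0.68
pen pred in w8 ends [[330.2 109.9]
 [326.8 251.9]]
pen [[0.69499925 0.00749835 0.14268653]]
t 16.4 pos [0.7053 0.1127 0.862 ] F [-0.2  0.3  1.4] w 0.299 g 0.0 tilt 28.9 az 6.6 xhead 96.8
cmd [-0.2021 -0.7398  1.0176]
```

>>> {"fn": "servo_tool", "kwargs": {
  "targets": [
    {"hand": 0.4, "x": -0.12, "y": -0.45, "z": 0.6, "roll": 0.006},
    {"hand": 0.4, "x": -0.12, "y": -0.45, "z": 0.6, "roll": 0.006},
    {"hand": 0.4, "x": -0.12, "y": -0.45, "z": 0.6, "roll": 0.006},
    {"hand": 0.4, "x": -0.12, "y": -0.45, "z": 0.6, "roll": 0.006},
    {"hand": 0.4, "x": -0.12, "y": -0.45, "z": 0.6, "roll": 0.006},
    {"hand": 0.4, "x": -0.12, "y": -0.45, "z": 0.6, "roll": 0.006},
    {"hand": 0.4, "x": -0.12, "y": -0.45, "z": 0.6, "roll": 0.006},
    {"hand": 0.4, "x": -0.12, "y": -0.45, "z": 0.6, "roll": 0.006},
    {"hand": 0.4, "x": -0.12, "y": -0.45, "z": 0.6, "roll": 0.006},
    {"hand": 0.4, "x": -0.12, "y": -0.45, "z": 0.6, "roll": 0.006}
  ]
}}

```text
time: 17.23
tool_pos: [0.6589, 0.0457, 0.4855]
tcp_rot: [1.854, 2.05, 0.529]
wrist_force: [1.6, -0.3, -0.3]
width: 0.301
grip_force: 0.0
```

```bash
python3 -c "
from h import *
togo(box2w([[-1,0,131]],np.load('b.npy'))[0])"
```

```text
t 17.2333 pos [0.6589 0.0457 0.4855] F [ 1.6 -0.3 -0.3] w 0.301 g 0.0 tilt 28.6 az 6.6 xhead 95.8
cmd [-0.0869 -0.277   0.4121]
```

>>> {"fn": "servo_tool", "kwargs": {
  "targets": [
    {"hand": 0.4, "x": -0.087, "y": -0.277, "z": 0.41, "roll": 0},
    {"hand": 0.4, "x": -0.087, "y": -0.277, "z": 0.41, "roll": 0},
    {"hand": 0.4, "x": -0.087, "y": -0.277, "z": 0.41, "roll": 0},
    {"hand": 0.4, "x": -0.087, "y": -0.277, "z": 0.41, "roll": 0},
    {"hand": 0.4, "x": -0.087, "y": -0.277, "z": 0.41, "roll": 0},
    {"hand": 0.4, "x": -0.087, "y": -0.277, "z": 0.41, "roll": 0},
    {"hand": 0.4, "x": -0.087, "y": -0.277, "z": 0.41, "roll": 0},
    {"hand": 0.4, "x": -0.087, "y": -0.277, "z": 0.41, "roll": 0},
    {"hand": 0.4, "x": -0.087, "y": -0.277, "z": 0.41, "roll": 0}
  ]
}}

```text
time: 17.98
tool_pos: [0.644, 0.0024, 0.2458]
tcp_rot: [1.85, 2.045, 0.535]
wrist_force: [0.6, 0.2, 1.5]
width: 0.297
grip_force: 0.0
```

```bash
python3 - <<'E'
from h import *
b=np.load('b.npy'); togo(box2w([[-1,0,13]],b)[0])
st=bot.read_state(); a=read_camera("wrist"); cv2.imwrite("pics/w9.png",a[:,:,::-1])
hsv=cv2.cvtColor(a,cv2.COLOR_RGB2HSV)
m=(((hsv[...,0]<6)|(hsv[...,0]>172))&(hsv[...,1]>150)&(hsv[...,2]>80)).astype(np.uint8)
n,l,s,c=cv2.connectedComponentsWithStats(m)
for i in range(1,n):
    if s[i,4]>500: print("red",s[i],c[i].round(0),cv2.minAreaRect(np.argwhere(l==i)[:,::-1].astype(np.float32)))
print("pred",proj("wrist",box2w([[-1,68,21],[-1,0,21],[-1,-68,21]],b),st).round(1))
E
```

```text
t 17.9833 pos [0.644  0.0024 0.2458] F [0.6 0.2 1.5] w 0.297 g 0.0 tilt 29.0 az 6.5 xhead 95.8
cmd [-0.0017 -0.0099  0.246 ]
red [ 306  112   14  163 1861] [313. 191.] ((312.5, 193.0), (162.0, 13.0), 90.0)
red [ 279  304   82   59 2640] [313. 338.] ((312.9500732421875, 341.9474792480469), (85.25993347167969, 52.924957275390625), 46.46879959106445)
pred [[313.4 110.7]
 [314.  196.7]
 [314.6 271.2]]
```

>>> {"fn": "servo_tool", "kwargs": {
  "targets": [
    {"hand": 0.4, "x": -0.002, "y": -0.01, "z": 0.06, "roll": 0},
    {"hand": 0.4, "x": -0.002, "y": -0.01, "z": 0.11, "roll": 0},
    {"hand": 0.4, "x": -0.002, "y": -0.01, "z": 0.15, "roll": 0},
    {"hand": 0.4, "x": -0.002, "y": -0.01, "z": 0.18, "roll": 0},
    {"hand": 0.4, "x": -0.002, "y": -0.01, "z": 0.2, "roll": 0},
    {"hand": 0.4, "x": -0.002, "y": -0.01, "z": 0.2, "roll": 0}
  ]
}}

```text
time: 18.53
tool_pos: [0.6878, 0.007, 0.154]
tcp_rot: [1.85, 2.048, 0.534]
wrist_force: [-0.5, 0.3, 0.3]
width: 0.3
grip_force: 0.0
```

```bash
python3 -c "
from h import *
togo(box2w([[-1,0,13]],np.load('b.npy'))[0])"
```

```text
t 18.5333 pos [0.6878 0.007  0.154 ] F [-0.5  0.3  0.3] w 0.3 g 0.0 tilt 28.9 az 6.6 xhead 95.9
cmd [-0.0007  0.002   0.0427]
```

>>> {"fn": "servo_tool", "kwargs": {
  "targets": [
    {"hand": 0.4, "x": 0, "y": 0.002, "z": 0.02, "roll": 0},
    {"hand": 0.4, "x": 0, "y": 0.002, "z": 0.034, "roll": 0},
    {"hand": 0.4, "x": 0, "y": 0.002, "z": 0.042, "roll": 0},
    {"hand": 0.4, "x": 0, "y": 0.002, "z": 0.042, "roll": 0}
  ]
}}

```text
time: 18.87
tool_pos: [0.6966, 0.0079, 0.134]
tcp_rot: [1.853, 2.049, 0.531]
wrist_force: [-0.7, -0.6, 0.4]
width: 0.298
grip_force: 0.0
```

```bash
python3 -c "
from h import *
togo(box2w([[-1,0,13]],np.load('b.npy'))[0])"
```

```text
t 18.8667 pos [0.6966 0.0079 0.134 ] F [-0.7 -0.6  0.4] w 0.298 g 0.0 tilt 28.7 az 6.6 xhead 95.9
cmd [-0.0004  0.006  -0.0008]
```

>>> {"fn": "servo_tool", "kwargs": {
  "targets": [
    {"hand": 0.4, "x": 0, "y": 0.005, "z": 0, "roll": 0},
    {"hand": 1, "x": 0, "y": 0.005, "z": 0, "roll": 0},
    {"hand": 1, "x": 0, "y": 0.005, "z": 0, "roll": 0},
    {"hand": 1, "x": 0, "y": 0.005, "z": 0, "roll": 0},
    {"hand": 1, "x": 0, "y": 0.005, "z": 0, "roll": 0},
    {"hand": 1, "x": 0, "y": 0.005, "z": 0, "roll": 0},
    {"hand": 1, "x": 0, "y": 0.005, "z": 0, "roll": 0}
  ],
  "grip_force": 25
}}

```text
time: 19.45
tool_pos: [0.6991, 0.0079, 0.1364]
tcp_rot: [1.852, 2.048, 0.533]
wrist_force: [-1.0, -1.3, 3.5]
width: 0.124
grip_force: 29.3
```

The opening is 10.5 mm, so the pen is gripped. I'll lift it square out of the face.

>>> {"fn": "servo_tool", "kwargs": {
  "targets": [
    {"hand": 1, "x": 0, "y": 0, "z": -0.02, "roll": 0},
    {"hand": 1, "x": 0, "y": 0, "z": -0.05, "roll": 0},
    {"hand": 1, "x": 0, "y": 0, "z": -0.1, "roll": 0},
    {"hand": 1, "x": 0, "y": 0, "z": -0.16, "roll": 0},
    {"hand": 1, "x": 0, "y": 0, "z": -0.22, "roll": 0},
    {"hand": 1, "x": 0, "y": 0, "z": -0.28, "roll": 0},
    {"hand": 1, "x": 0, "y": 0, "z": -0.28, "roll": 0}
  ]
}}

```text
time: 20.03
tool_pos: [0.6329, -0.0002, 0.2661]
tcp_rot: [1.846, 2.042, 0.538]
wrist_force: [1.4, -1.0, 1.6]
width: 0.12
grip_force: 28.8
```

```bash
python3 - <<'E'
from h import *
import pickle
P=np.array([[.3755,.1945],[.3695,.0345],[.4535,.0315],[.4655,.1895]]) # averages of wrist corners
c=P.mean(0); print("pad c",c,"long dir",np.degrees(np.arctan2(*((P[0]+P[3]-P[1]-P[2])[[1,0]]))))
togo([.55,.11,.30])
st=bot.read_state(); a=read_camera("wrist"); cv2.imwrite("pics/w10.png",a[:,:,::-1])
hsv=cv2.cvtColor(a,cv2.COLOR_RGB2HSV)
m=(((hsv[...,0]<6)|(hsv[...,0]>172))&(hsv[...,1]>150)&(hsv[...,2]>80)).astype(np.uint8)
n,l,s,c=cv2.connectedComponentsWithStats(m)
for i in range(1,n):
    if s[i,4]>300: print("red",s[i],c[i].round(0),cv2.minAreaRect(np.argwhere(l==i)[:,::-1].astype(np.float32)))
t=st["tool_pos"];M=R.from_rotvec(st["tcp_rot"]).as_matrix()
print(proj("wrist",[t+M@[x,0,-.006] for x in(.068,-.068)],st).round(0))
E
```

```text
pad c [0.416  0.1125] long dir 86.76029970389789
t 20.0333 pos [ 6.329e-01 -2.000e-04  2.661e-01] F [ 1.4 -1.   1.6] w 0.12 g 28.8 tilt 29.3 az 6.4 xhead 95.8
cmd [ 0.2364 -0.0917 -0.1276]
red [ 309  121   31  243 5268] [320. 246.] ((321.87603759765625, 241.91766357421875), (242.0987091064453, 29.50341796875), 88.60282135009766)
[[321. 118.]
 [321. 381.]]
```

The pen hangs as expected, with its end at row 121. To lay it flat the tool should be vertical again, so I'll move near the inner reach limit over the pad and let the limit take the tilt back.

```bash
python3 -c "
from h import *
print(onz('scene',(245,213.7),.06),onz('wrist',np.array([305,315])*.8,.06,__import__('pickle').load(open('st1.pkl','rb'))))
togo([.46,.05,.18])"
```

```text
[0.49099065 0.17904162 0.06      ] [0.47535236 0.19145761 0.06      ]
t 20.0833 pos [ 6.327e-01 -1.000e-04  2.635e-01] F [-0.1  0.5  0.6] w 0.128 g 28.8 tilt 29.1 az 6.4 xhead 95.8
cmd [ 0.1339 -0.3729 -0.0157]
```

>>> {"fn": "servo_tool", "kwargs": {
  "targets": [
    {"hand": 1, "x": 0.13, "y": -0.37, "z": -0.016, "roll": 0},
    {"hand": 1, "x": 0.13, "y": -0.37, "z": -0.016, "roll": 0},
    {"hand": 1, "x": 0.13, "y": -0.37, "z": -0.016, "roll": 0},
    {"hand": 1, "x": 0.13, "y": -0.37, "z": -0.016, "roll": 0},
    {"hand": 1, "x": 0.13, "y": -0.37, "z": -0.016, "roll": 0},
    {"hand": 1, "x": 0.13, "y": -0.37, "z": -0.016, "roll": 0},
    {"hand": 1, "x": 0.13, "y": -0.37, "z": -0.016, "roll": 0},
    {"hand": 1, "x": 0.13, "y": -0.37, "z": -0.016, "roll": 0}
  ]
}}

```text
time: 20.75
tool_pos: [0.4605, 0.0486, 0.1772]
tcp_rot: [1.852, 2.048, 0.532]
wrist_force: [0.5, -0.2, 0.4]
width: 0.128
grip_force: 28.8
```

```bash
python3 -c "
from h import *
togo([.40,.045,.14]); print(bot.read_state()['q'].round(3))"
```

```text
t 20.75 pos [0.4605 0.0486 0.1772] F [ 0.5 -0.2  0.4] w 0.128 g 28.8 tilt 28.8 az 6.6 xhead 95.9
cmd [ 0.0048 -0.142   0.007 ]
[ 0.015 -0.449  2.438  0.079  0.654 -0.136]
```

>>> {"fn": "servo_tool", "kwargs": {
  "targets": [
    {"hand": 1, "x": 0, "y": -0.5, "z": -0.2, "roll": 0},
    {"hand": 1, "x": 0, "y": -0.5, "z": -0.2, "roll": 0}
  ]
}}

```text
time: 20.92
tool_pos: [0.38, 0.0401, 0.1685]
tcp_rot: [1.856, 2.052, 0.527]
wrist_force: [-1.2, -0.1, 1.5]
width: 0.12
grip_force: 28.8
```

>>> {"fn": "servo_tool", "kwargs": {
  "targets": [
    {"hand": 1, "x": 0, "y": -0.5, "z": -0.2, "roll": 0},
    {"hand": 1, "x": 0, "y": -0.5, "z": -0.2, "roll": 0}
  ]
}}

```text
time: 21.08
tool_pos: [0.3283, 0.0347, 0.201]
tcp_rot: [1.868, 2.065, 0.507]
wrist_force: [0.7, -0.6, 0.5]
width: 0.123
grip_force: 28.8
```

```bash
python3 -c "
from h import *
togo([.40,.045,.14]); print(bot.read_state()['q'].round(3))"
```

```text
t 21.0833 pos [0.3283 0.0347 0.201 ] F [ 0.7 -0.6  0.5] w 0.123 g 28.8 tilt 27.2 az 6.6 xhead 95.8
cmd [0.0052 0.0728 0.1748]
[-0.05  -0.874  2.566  0.091  0.981 -0.183]
```

>>> {"fn": "servo_tool", "kwargs": {
  "targets": [
    {"hand": 1, "x": 0, "y": -0.5, "z": 0.1, "roll": 0},
    {"hand": 1, "x": 0, "y": -0.5, "z": 0.1, "roll": 0}
  ]
}}

```text
time: 21.25
tool_pos: [0.3018, 0.0319, 0.2091]
tcp_rot: [1.882, 2.08, 0.481]
wrist_force: [-7.5, -2.0, 15.0]
width: 0.122
grip_force: 28.8
```

>>> {"fn": "servo_tool", "kwargs": {
  "targets": [
    {"hand": 1, "x": 0, "y": -0.5, "z": 0.1, "roll": 0},
    {"hand": 1, "x": 0, "y": -0.5, "z": 0.1, "roll": 0}
  ]
}}

```text
time: 21.42
tool_pos: [0.2908, 0.0309, 0.2028]
tcp_rot: [1.903, 2.103, 0.446]
wrist_force: [1.3, -0.2, 0.4]
width: 0.122
grip_force: 28.8
```

```bash
python3 -c "
from h import *
togo([.40,.045,.14]); print(bot.read_state()['q'].round(3))"
```

```text
t 21.4167 pos [0.2908 0.0309 0.2028] F [ 1.3 -0.2  0.4] w 0.122 g 28.8 tilt 23.6 az 6.6 xhead 95.8
cmd [0.0053 0.1513 0.2033]
[-0.067 -0.942  2.566  0.081  1.113 -0.187]
```

>>> {"fn": "servo_tool", "kwargs": {
  "targets": [
    {"hand": 1, "x": 0, "y": -0.42, "z": 0.34, "roll": 0},
    {"hand": 1, "x": 0, "y": -0.42, "z": 0.34, "roll": 0}
  ]
}}

```text
time: 21.58
tool_pos: [0.2812, 0.0307, 0.1975]
tcp_rot: [1.919, 2.122, 0.417]
wrist_force: [-0.3, 0.3, 0.8]
width: 0.117
grip_force: 28.8
```

>>> {"fn": "servo_tool", "kwargs": {
  "targets": [
    {"hand": 1, "x": 0, "y": -0.42, "z": 0.34, "roll": 0},
    {"hand": 1, "x": 0, "y": -0.42, "z": 0.34, "roll": 0}
  ]
}}

```text
time: 21.75
tool_pos: [0.2717, 0.0305, 0.1933]
tcp_rot: [1.934, 2.139, 0.389]
wrist_force: [0.8, 0.2, 0.3]
width: 0.116
grip_force: 28.8
```

```bash
python3 -c "
from h import *
togo([.40,.045,.14]); print(bot.read_state()['q'].round(4))"
```

```text
t 21.75 pos [0.2717 0.0305 0.1933] F [0.8 0.2 0.3] w 0.116 g 28.8 tilt 20.3 az 6.9 xhead 95.8
cmd [0.0019 0.2053 0.1894]
[-0.0577 -0.943   2.5698  0.0666  1.1668 -0.1741]
```

>>> {"fn": "servo_tool", "kwargs": {
  "targets": [
    {"hand": 1, "x": 0, "y": 0.1, "z": 0.1, "roll": 0},
    {"hand": 1, "x": 0, "y": 0.1, "z": 0.1, "roll": 0},
    {"hand": 1, "x": 0, "y": 0.1, "z": 0.1, "roll": 0}
  ]
}}

```text
time: 22.0
tool_pos: [0.3375, 0.0378, 0.1621]
tcp_rot: [1.934, 2.141, 0.389]
wrist_force: [-0.9, 0.6, -0.3]
width: 0.125
grip_force: 28.8
```

>>> {"fn": "servo_tool", "kwargs": {
  "targets": [
    {"hand": 1, "x": 0, "y": -0.3, "z": 0.4, "roll": 0},
    {"hand": 1, "x": 0, "y": -0.3, "z": 0.4, "roll": 0}
  ]
}}

```text
time: 22.17
tool_pos: [0.348, 0.0394, 0.117]
tcp_rot: [1.947, 2.156, 0.362]
wrist_force: [-0.2, -1.3, 0.0]
width: 0.12
grip_force: 28.8
```

```bash
python3 -c "
from h import *
togo([.40,.045,.14]); print(bot.read_state()['q'].round(4))"
```

```text
t 22.1667 pos [0.348  0.0394 0.117 ] F [-0.2 -1.3  0. ] w 0.12 g 28.8 tilt 18.7 az 6.9 xhead 95.9
cmd [ 0.0008  0.1138 -0.01  ]
[ 0.0045 -0.5729  2.5708  0.0509  0.8192 -0.1256]
```

>>> {"fn": "servo_tool", "kwargs": {
  "targets": [
    {"hand": 1, "x": 0, "y": -0.5, "z": 0.14, "roll": 0},
    {"hand": 1, "x": 0, "y": -0.5, "z": 0.14, "roll": 0}
  ]
}}

```text
time: 22.33
tool_pos: [0.3335, 0.0388, 0.1144]
tcp_rot: [1.969, 2.179, 0.322]
wrist_force: [-0.0, 0.8, 0.2]
width: 0.121
grip_force: 28.8
```

>>> {"fn": "servo_tool", "kwargs": {
  "targets": [
    {"hand": 1, "x": 0, "y": -0.5, "z": 0.14, "roll": 0},
    {"hand": 1, "x": 0, "y": -0.5, "z": 0.14, "roll": 0}
  ]
}}

```text
time: 22.5
tool_pos: [0.3188, 0.0382, 0.1182]
tcp_rot: [1.983, 2.195, 0.291]
wrist_force: [0.1, -0.0, 0.2]
width: 0.123
grip_force: 28.8
```

>>> {"fn": "servo_tool", "kwargs": {
  "targets": [
    {"hand": 1, "x": 0, "y": -0.5, "z": 0.14, "roll": 0},
    {"hand": 1, "x": 0, "y": -0.5, "z": 0.14, "roll": 0}
  ]
}}

```text
time: 22.67
tool_pos: [0.3006, 0.0375, 0.1246]
tcp_rot: [1.998, 2.211, 0.259]
wrist_force: [-0.4, 0.1, 0.1]
width: 0.121
grip_force: 28.8
```

```bash
python3 -c "
from h import *
togo([.40,.045,.14]); print(bot.read_state()['q'].round(4))"
```

```text
t 22.6667 pos [0.3006 0.0375 0.1246] F [-0.4  0.1  0.1] w 0.121 g 28.8 tilt 13.1 az 6.9 xhead 95.8
cmd [-0.0051  0.201   0.0153]
[ 0.0139 -0.6457  2.5703  0.0291  0.9892 -0.1002]
```

>>> {"fn": "servo_tool", "kwargs": {
  "targets": [
    {"hand": 1, "x": 0, "y": -0.45, "z": 0.28, "roll": 0},
    {"hand": 1, "x": 0, "y": -0.45, "z": 0.28, "roll": 0}
  ]
}}

```text
time: 22.83
tool_pos: [0.297, 0.0389, 0.1152]
tcp_rot: [2.013, 2.227, 0.226]
wrist_force: [0.4, -0.1, -0.6]
width: 0.118
grip_force: 28.8
```

>>> {"fn": "servo_tool", "kwargs": {
  "targets": [
    {"hand": 1, "x": 0, "y": -0.45, "z": 0.28, "roll": 0},
    {"hand": 1, "x": 0, "y": -0.45, "z": 0.28, "roll": 0}
  ]
}}

```text
time: 23.0
tool_pos: [0.291, 0.0407, 0.1045]
tcp_rot: [2.031, 2.247, 0.186]
wrist_force: [-0.4, 0.1, 0.6]
width: 0.122
grip_force: 28.8
```

>>> {"fn": "servo_tool", "kwargs": {
  "targets": [
    {"hand": 1, "x": 0, "y": -0.45, "z": 0.28, "roll": 0},
    {"hand": 1, "x": 0, "y": -0.45, "z": 0.28, "roll": 0}
  ]
}}

```text
time: 23.17
tool_pos: [0.2852, 0.0432, 0.0951]
tcp_rot: [2.047, 2.264, 0.148]
wrist_force: [-0.2, -0.1, -0.1]
width: 0.121
grip_force: 28.8
```

>>> {"fn": "servo_tool", "kwargs": {
  "targets": [
    {"hand": 1, "x": 0, "y": -0.45, "z": 0.28, "roll": 0},
    {"hand": 1, "x": 0, "y": -0.45, "z": 0.28, "roll": 0}
  ]
}}

```text
time: 23.33
tool_pos: [0.2792, 0.0466, 0.0865]
tcp_rot: [2.061, 2.279, 0.11]
wrist_force: [0.2, 0.3, -0.9]
width: 0.122
grip_force: 28.8
```

```bash
python3 -c "
from h import *
togo([.40,.045,.14]); print(bot.read_state()['q'].round(4))"
```

```text
t 23.3333 pos [0.2792 0.0466 0.0865] F [ 0.2  0.3 -0.9] w 0.122 g 28.8 tilt 5.6 az 4.8 xhead 95.8
cmd [-0.0275  0.2493 -0.083 ]
[ 7.6300e-02 -5.1590e-01  2.5705e+00  9.0000e-04  9.8900e-01 -2.4800e-02]
```

>>> {"fn": "servo_tool", "kwargs": {
  "targets": [
    {"hand": 1, "x": 0, "y": -0.5, "z": 0.15, "roll": 0},
    {"hand": 1, "x": 0, "y": -0.5, "z": 0.15, "roll": 0}
  ]
}}

```text
time: 23.5
tool_pos: [0.2577, 0.0494, 0.0981]
tcp_rot: [2.075, 2.294, 0.072]
wrist_force: [0.3, 0.4, -0.0]
width: 0.12
grip_force: 28.8
```

>>> {"fn": "servo_tool", "kwargs": {
  "targets": [
    {"hand": 1, "x": 0, "y": -0.5, "z": 0.15, "roll": 0},
    {"hand": 1, "x": 0, "y": -0.5, "z": 0.15, "roll": 0}
  ]
}}

```text
time: 23.67
tool_pos: [0.232, 0.0532, 0.1156]
tcp_rot: [2.085, 2.304, 0.04]
wrist_force: [0.6, 0.7, 0.5]
width: 0.123
grip_force: 28.8
```

>>> {"fn": "servo_tool", "kwargs": {
  "targets": [
    {"hand": 1, "x": 0, "y": -0.5, "z": 0.15, "roll": 0},
    {"hand": 1, "x": 0, "y": -0.5, "z": 0.15, "roll": 0}
  ]
}}

```text
time: 23.83
tool_pos: [0.1989, 0.0578, 0.1375]
tcp_rot: [2.093, 2.312, 0.01]
wrist_force: [0.5, -0.7, -0.5]
width: 0.122
grip_force: 28.8
```

```bash
python3 -c "
from h import *
togo([.408,.1125,.16]); s=bot.read_state(); print(s['q'].round(4),R.from_rotvec(s['tcp_rot']).as_matrix().round(3))"
```

```text
t 23.8333 pos [0.1989 0.0578 0.1375] F [ 0.5 -0.7 -0.5] w 0.122 g 28.8 tilt 1.4 az -26.4 xhead 95.7
cmd [ 0.0668  0.4279 -0.0374]
[ 0.1864 -0.7489  2.5703 -0.0148  1.3014  0.0907] [[-0.099  0.995  0.021]
 [ 0.995  0.099 -0.011]
 [-0.013  0.02  -1.   ]]
```

The tool is vertical again, at 1.4° tilt. Now I'll move over the pad and align with its length.

>>> {"fn": "servo_tool", "kwargs": {
  "targets": [
    {"hand": 1, "x": 0.02, "y": 0.08, "z": -0.03, "roll": 0.03},
    {"hand": 1, "x": 0.055, "y": 0.415, "z": -0.04, "roll": 0.049},
    {"hand": 1, "x": 0.055, "y": 0.415, "z": -0.04, "roll": 0.049},
    {"hand": 1, "x": 0.055, "y": 0.415, "z": -0.04, "roll": 0.049},
    {"hand": 1, "x": 0.055, "y": 0.415, "z": -0.04, "roll": 0.049},
    {"hand": 1, "x": 0.055, "y": 0.415, "z": -0.04, "roll": 0.049},
    {"hand": 1, "x": 0.055, "y": 0.415, "z": -0.04, "roll": 0.049},
    {"hand": 1, "x": 0.055, "y": 0.415, "z": -0.04, "roll": 0.049}
  ]
}}

```text
time: 24.5
tool_pos: [0.4022, 0.106, 0.161]
tcp_rot: [2.264, 2.146, 0.012]
wrist_force: [0.1, 0.2, -0.2]
width: 0.117
grip_force: 28.8
```

```bash
python3 - <<'E'
from h import *
import pickle
togo([.402,.1125,.06])
s1=pickle.load(open("st1.pkl","rb"))
for p in [(385,322),(228,312),(398,330)]: print(onz("wrist",np.array(p)*.8,.07,s1).round(3))
st=bot.read_state(); a=read_camera("wrist"); cv2.imwrite("pics/w11.png",a[:,:,::-1])
hsv=cv2.cvtColor(a,cv2.COLOR_RGB2HSV)
def comps(m,k):
    n,l,s,c=cv2.connectedComponentsWithStats(m.astype(np.uint8))
    for i in range(1,n):
        if s[i,4]>k: yield l==i,s[i]
for q,s in comps((((hsv[...,0]<6)|(hsv[...,0]>172))&(hsv[...,1]>150)&(hsv[...,2]>80)),500): print("red",s,cv2.minAreaRect(np.argwhere(q)[:,::-1].astype(np.float32)))
for q,s in comps((hsv[...,1]<40)&(hsv[...,2]>190),1500):
    ap=cv2.boxPoints(cv2.minAreaRect(np.argwhere(q)[:,::-1].astype(np.float32))); print("white",s,ap.round(0).tolist(),[onz("wrist",p,.01,st)[:2].round(4).tolist() for p in ap])
t=st["tool_pos"];M=R.from_rotvec(st["tcp_rot"]).as_matrix()
print(proj("wrist",[t+M@[x,0,-.006] for x in(.068,-.068)],st).round(0))
E
```

```text
t 24.5 pos [0.4022 0.106  0.161 ] F [ 0.1  0.2 -0.2] w 0.117 g 28.8 tilt 1.3 az -26.8 xhead 86.9
cmd [ 0.0148 -0.0054  0.2019]
[0.471 0.081 0.07 ]
[0.483 0.294 0.07 ]
[0.459 0.064 0.07 ]
red [ 308  121   24  242 5171] ((319.4999694824219, 241.49998474121094), (22.999996185302734, 240.99996948242188), 0.0)
white [ 443    0   91   85 5251] [[432.0, 3.0], [524.0, -9.0], [534.0, 72.0], [443.0, 84.0]] [[0.5043, 0.2519], [0.582, 0.2606], [0.5974, 0.1955], [0.5152, 0.1877]]
white [ 140   42  114  123 2986] [[134.0, 53.0], [240.0, 42.0], [253.0, 164.0], [147.0, 175.0]] [[0.256, 0.2277], [0.3463, 0.2295], [0.3461, 0.1274], [0.2469, 0.1232]]
white [ 421   78   92  174 9834] [[415.0, 242.0], [446.0, 66.0], [512.0, 78.0], [481.0, 254.0]] [[0.4953, 0.041], [0.5173, 0.2021], [0.5772, 0.191], [0.5642, 0.0232]]
white [  279    93   102   162 12011] [[279.0, 93.0], [380.0, 93.0], [380.0, 254.0], [279.0, 254.0]] [[0.3746, 0.187], [0.4606, 0.1825], [0.4606, 0.0303], [0.3611, 0.0368]]
white [    0   143   111   256 11623] [[0.0, 398.0], [0.0, 143.0], [110.0, 143.0], [110.0, 398.0]] [[-0.0232, -0.1532], [0.1095, 0.1635], [0.219, 0.1548], [0.136, -0.1467]]
[[322. 118.]
 [321. 381.]]
```

>>> {"fn": "servo_tool", "kwargs": {
  "targets": [
    {"hand": 1, "x": 0.01, "y": -0.002, "z": 0.06, "roll": 0},
    {"hand": 1, "x": 0.01, "y": -0.002, "z": 0.12, "roll": 0},
    {"hand": 1, "x": 0.01, "y": -0.002, "z": 0.18, "roll": 0},
    {"hand": 1, "x": 0.01, "y": -0.002, "z": 0.23, "roll": 0},
    {"hand": 1, "x": 0.01, "y": -0.002, "z": 0.26, "roll": 0},
    {"hand": 1, "x": 0.01, "y": -0.002, "z": 0.28, "roll": 0},
    {"hand": 1, "x": 0.01, "y": -0.002, "z": 0.28, "roll": 0}
  ]
}}

```text
time: 25.13
tool_pos: [0.4028, 0.1091, 0.0205]
tcp_rot: [2.265, 2.146, 0.012]
wrist_force: [-0.7, -0.3, -0.1]
width: 0.12
grip_force: 28.8
```

>>> {"fn": "servo_tool", "kwargs": {
  "targets": [
    {"hand": 1, "x": 0, "y": 0, "z": 0.006, "roll": 0},
    {"hand": 1, "x": 0, "y": 0, "z": 0.012, "roll": 0},
    {"hand": 1, "x": 0, "y": 0, "z": 0.016, "roll": 0},
    {"hand": 1, "x": 0, "y": 0, "z": 0.016, "roll": 0}
  ]
}}

```text
time: 25.47
tool_pos: [0.4067, 0.1098, 0.0148]
tcp_rot: [2.263, 2.144, 0.019]
wrist_force: [-1.1, -0.6, -0.2]
width: 0.12
grip_force: 28.8
```

>>> {"fn": "servo_tool", "kwargs": {
  "targets": [
    {"hand": 1, "x": 0, "y": 0.014, "z": 0, "roll": 0},
    {"hand": 1, "x": 0, "y": 0.014, "z": 0.002, "roll": 0},
    {"hand": 1, "x": 0, "y": 0.014, "z": 0.004, "roll": 0},
    {"hand": 1, "x": 0, "y": 0.014, "z": 0.006, "roll": 0},
    {"hand": 1, "x": 0, "y": 0.014, "z": 0.006, "roll": 0}
  ]
}}

```text
time: 25.88
tool_pos: [0.4129, 0.1092, 0.0111]
tcp_rot: [2.264, 2.144, 0.016]
wrist_force: [-0.3, 0.1, 0.4]
width: 0.121
grip_force: 28.8
```

```bash
python3 -c "
from h import *
togo([.413,.1105,.0095]); print(bot.read_state()['q'].round(4))"
```

```text
t 25.8833 pos [0.4129 0.1092 0.0111] F [-0.3  0.1  0.4] w 0.121 g 28.8 tilt 1.5 az -22.6 xhead 86.9
cmd [ 0.0026 -0.0001  0.0031]
[ 0.2122  0.0454  2.3189 -0.0214  0.7562  0.2816]
```

>>> {"fn": "servo_tool", "kwargs": {
  "targets": [
    {"hand": 1, "x": 0.002, "y": 0, "z": 0.002, "roll": 0},
    {"hand": 1, "x": 0.002, "y": 0, "z": 0.002, "roll": 0},
    {"hand": 1, "x": 0.002, "y": 0, "z": 0.002, "roll": 0}
  ]
}}

```text
time: 26.13
tool_pos: [0.4131, 0.1098, 0.0106]
tcp_rot: [2.262, 2.145, 0.015]
wrist_force: [-1.6, -2.4, 4.6]
width: 0.119
grip_force: 31.3
```

>>> {"fn": "servo_tool", "kwargs": {
  "targets": [
    {"hand": 1, "x": 0, "y": 0, "z": 0.002, "roll": 0},
    {"hand": 1, "x": 0, "y": 0, "z": 0.002, "roll": 0},
    {"hand": 1, "x": 0, "y": 0, "z": 0.002, "roll": 0}
  ]
}}

```text
time: 26.38
tool_pos: [0.4131, 0.1098, 0.0105]
tcp_rot: [2.263, 2.145, 0.014]
wrist_force: [-4.6, -4.1, 14.4]
width: 0.123
grip_force: 35.7
```

The pen is in contact with the pad. I'll relax, open and rise.

>>> {"fn": "servo_tool", "kwargs": {
  "targets": [
    {"hand": 1, "x": 0, "y": 0, "z": -0.002, "roll": 0},
    {"hand": 1, "x": 0, "y": 0, "z": -0.002, "roll": 0},
    {"hand": 0.4, "x": 0, "y": 0, "z": -0.002, "roll": 0},
    {"hand": 0.3, "x": 0, "y": 0, "z": -0.002, "roll": 0},
    {"hand": 0.3, "x": 0, "y": 0, "z": -0.002, "roll": 0},
    {"hand": 0.3, "x": 0, "y": 0, "z": -0.01, "roll": 0},
    {"hand": 0.3, "x": 0, "y": 0, "z": -0.04, "roll": 0},
    {"hand": 0.3, "x": 0, "y": 0, "z": -0.1, "roll": 0},
    {"hand": 0.3, "x": 0, "y": 0, "z": -0.17, "roll": 0},
    {"hand": 0.3, "x": 0, "y": 0, "z": -0.25, "roll": 0}
  ]
}}

```text
time: 27.22
tool_pos: [0.408, 0.1111, 0.1339]
tcp_rot: [2.265, 2.146, 0.011]
wrist_force: [1.5, 0.5, -1.3]
width: 0.351
grip_force: 0.0
```

>>> {"fn": "servo_tool", "kwargs": {
  "targets": [
    {"hand": 0.3, "x": 0, "y": 0, "z": -0.08, "roll": 0},
    {"hand": 0.3, "x": 0, "y": 0, "z": -0.16, "roll": 0},
    {"hand": 0.3, "x": 0, "y": 0, "z": -0.24, "roll": 0},
    {"hand": 0.3, "x": 0, "y": 0, "z": -0.3, "roll": 0},
    {"hand": 0.3, "x": 0, "y": 0, "z": -0.3, "roll": 0},
    {"hand": 0.3, "x": 0, "y": 0, "z": -0.3, "roll": 0}
  ]
}}

```text
time: 27.72
tool_pos: [0.4078, 0.1133, 0.2869]
tcp_rot: [2.261, 2.143, 0.024]
wrist_force: [0.2, -0.1, -0.5]
width: 0.346
grip_force: 0.0
```

```bash
python3 - <<'E'
from h import *
togo([.413,.11,.3])
st=bot.read_state(); a=read_camera("wrist"); cv2.imwrite("pics/w12.png",a[:,:,::-1])
hsv=cv2.cvtColor(a,cv2.COLOR_RGB2HSV)
def comps(m,k):
    n,l,s,c=cv2.connectedComponentsWithStats(m.astype(np.uint8))
    for i in range(1,n):
        if s[i,4]>k: yield l==i,s[i]
def rep(nm,m,k,z):
    for q,s in comps(m,k):
        r=cv2.minAreaRect(np.argwhere(q)[:,::-1].astype(np.float32))
        W=[onz("wrist",p,z,st)[:2].round(3).tolist() for p in cv2.boxPoints(r)]
        if all(.3<w[0]<.7 and -.2<w[1]<.3 for w in W): print(nm,s[4],np.round(r[1]),W)
rep("pen",((hsv[...,0]<6)|(hsv[...,0]>172))&(hsv[...,1]>150)&(hsv[...,2]>80),200,.016)
rep("white",(hsv[...,1]<40)&(hsv[...,2]>190),1500,.01)
rep("green",(hsv[...,0]>60)&(hsv[...,0]<95)&(hsv[...,1]>90)&(hsv[...,2]>40),150,.01)
rep("lid",(hsv[...,0]>12)&(hsv[...,0]<25)&(hsv[...,2]>170)&(hsv[...,1]<150),1500,.006)
rep("rib",(hsv[...,0]>100)&(hsv[...,0]<125)&(hsv[...,1]>180)&(hsv[...,2]>120),100,.028)
E
```

```text
t 27.7167 pos [0.4078 0.1133 0.2869] F [ 0.2 -0.1 -0.5] w 0.346 g 0.0 tilt 1.8 az -16.2 xhead 86.9
cmd [-0.0062  0.0116 -0.0259]
pen 767 [105.   7.] [[0.412, 0.177], [0.42, 0.176], [0.413, 0.042], [0.404, 0.042]]
white 8268 [ 48. 211.] [[0.489, 0.043], [0.51, 0.298], [0.567, 0.293], [0.555, 0.034]]
white 7030 [ 71. 116.] [[0.362, 0.037], [0.375, 0.187], [0.461, 0.182], [0.458, 0.031]]
green 634 [ 9. 73.] [[0.374, 0.198], [0.463, 0.195], [0.463, 0.185], [0.374, 0.188]]
lid 4429 [ 58. 108.] [[0.415, 0.019], [0.566, 0.017], [0.576, -0.076], [0.415, -0.072]]
rib 135 [ 7. 21.] [[0.49, -0.021], [0.519, -0.022], [0.52, -0.032], [0.491, -0.032]]
```

The pen lies within the pad (x 0.404-0.420, y 0.042-0.177) and along its length. The lid is flat in the lane and the arm is clear.

```bash
python3 -c "
from workcell import ticket
print(ticket.finish_job())"
```

```text
the job is handed in; nothing more can be done
None
```

The job is handed in: the lid lies flat in the bare lane with its handle up, and the red pen lies lengthwise and wholly on the order pad. The arm is clear, at about 28 s of the 59 s allowed. Joint 2 sat at its −0.94 rad limit for a moment (measured −0.943) while I used the reach limits to tilt the tool, and I did not re-check the packets or the sticker roll by camera at the end.

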